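# Click a snap clip shut with clip pliers

### The job

The two-eared snap clip round the upright tube coupling stands open. Take the clip pliers out of their stand, set their jaws over both ears and squeeze gently, only as hard as it takes, until the clip clicks shut and stays shut; keep the jaws evenly on both ears so that neither is crushed or shoved sideways. Touch the coupling and its clip with the pliers only, then stand the pliers back upright in the pocket of their stand, let go of them, and leave the vial, the timer and the screwdriver where they are.

Things in the scene. Friction and masses are not known exactly. Their poses are not given: they have to be found in the camera images.
- coupling: Fixed tube coupling: aluminium block 100 (x) x 75 (y) x 22 mm high, an upright steel tube stub in its middle, 21 mm across, flanged top (25 mm) at 68 mm; behind it, 34 mm along +x, a 26 mm square housing, 61 mm high. Round the stub a grey plastic snap clip; its two ears point along -x: the fixed ear at -y, the loose ear at +y. Origin: centre of the block's underside; z up.
- clip_grip (a point): Fixed point where the jaws take the clip, 26 mm from the tube's axis, 50 mm above the worktop, midway between the ears when CLOSED; axes as the coupling's. The ears are upright plates 4 mm thick, from 14 mm further out (-x) to 2 mm short of the ring, 12 mm up and down from here. On each outer face an upright rib to press on, at x = 0; the loose ear's reaches y = +13 mm open, +6.5 mm shut.
- clip_fixed: The fixed half of the clip with the fixed ear; it never moves. Origin on the tube's axis, 50 mm above the worktop; axes as the coupling's. Its upright rib is a screw-set press pad that reaches out to between y = -6.5 and -13.5 mm, set differently each time and not reported: feel for it. It does not give. More than 16 N on either ear crushes it.
- clip_loose (a joint): Angle of the clip's loose half about its upright hinge behind the tube (42 mm from the grip point): 0 = open, 0.16 rad = clicked shut, at its stop. A snap spring holds it open: pushing the ear in takes 8 to 12 N at first, less as it gives; past about 0.1 rad it snaps home by itself and stays. Let go earlier, it springs back open.
- pliers: Clip pliers: two crossed steel arms with dark rubber handle grips, 136 mm tall, 0.18 kg, upright in the stand, jaws down. Origin: midway between the jaws' lower ends; z up, y the way they open, x along the hinge. Jaws: round bars along x, 8 mm thick, 18 mm long, centres 4 mm above the origin, 40 mm between them when open. Frame fixed to the arm with the handle at +y.
- pliers_hinge (a point): Hinge of the pliers, 60 mm above their origin, 56 mm above the jaw bars; always midway between the handles and between the jaws. Handle grips: 16 mm wide (x), 98 to 134 mm above the origin, flaring slightly outward to the top; 118 mm above the origin (58 mm above the hinge) they measure 60 mm over their outsides when open.
- pliers_arm (a joint): How far the pliers are closed, rad: 0 = open (return spring), 0.54 = stop. Handles and jaws both close about 57 mm per rad: jaw gap 40 mm at 0, 34 mm at 0.1, 20 mm at 0.36, 13 mm at 0.48 (clip shut: 13 to 20 mm). The spring takes 3 N at each handle at 0, 4 N at 0.1, 7 N at 0.5; the jaws' push on the clip adds to it one to one. A firm grip shuts the pliers wholly.
- stand: Fixed grey plastic stand of the pliers: foot 85 (x) x 120 (y) x 8 mm with an upright pocket, outside 35 x 82 mm, rim 48 mm above the worktop with slightly flared lips (to 57 mm) on the long sides. Origin: centre of its underside, z up.
- stand_pocket (a point): Middle of the pocket's floor, 8 mm above the worktop; axes as the stand's. The pocket is 23 mm (x) by 70 mm (y) inside, 40 mm deep, open above. The pliers stand in it with their origin here and their y along the stand's y (either way round).
- vial: Bystander: small capped glass vial, 24 mm across, 56 mm tall, standing. Origin under its middle.
- timer: Bystander: small bench timer, 58 x 66 x 20 mm, lying flat. Origin under its middle.
- screwdriver: Bystander: screwdriver, 178 mm long, 23 mm thick, lying. Origin under its middle.
Things that resemble listed ones, but are neither listed nor needed, are in the scene too. Leave any red look-alike of the stand alone.

How it is judged:
By the outcome, as a careful person would: the job done as asked, in the order asked, and still so for the second after the job is handed in, with the robot touching nothing.
It also fails if it takes over 67 s, if anything falls off the work surface, if the arm or the gripper's body presses on something with over 40 N, if the wrist force passes 120 N, or if a joint passes its speed limit or range.

### The arm

A 6-joint arm with a two-finger parallel gripper is mounted at the origin on a cart in front of the work surface, level with it; the furniture and walls round the work are solid. World frame = base frame: x ahead of the robot, y to its left, z up, the work surface at z = 0. Lengths are in m, angles in rad, forces in N, time in s.
With the tool pointing down it reaches from about 0.3 to 0.775 m from the base axis. Payload 14.6 kg.
Tool frame: the origin (TCP) lies on the centre line of the jaws, within the pads' length; the fingertips stand 19 mm ahead of it and the grasp point (between the pads) is the TCP; y points along the fingers, x is the direction in which the jaws open and shut, and the axes are right-handed (so a half turn about y gives the same grasp; the last joint's range is limited). The gripper opens to 94 mm and grips with 3 to 60 N. Pads are 16 mm wide; open, the fingers measure 119 mm over their backs; the gripper's body (75 mm by 177 mm) begins 78 mm behind the grasp point.
Start: joints at [-1.337, 0.3, 1.521, -0, 1.321, -0.067], TCP at [0.163, -0.525, 0.191] pointing down, gripper open.
Joint ranges: [-3.03, 3.03], [-0.79, 2.21], [0.23, 2.52], [-1.04, 4.18], [0, 3.07], [-2.55, 2.55]. Speed limits (rad/s): [2.22, 2.22, 2.57, 3.14, 3.14, 3.14].

### API

Orientations are given as [roll, pitch, yaw] about the fixed x, y, z axes, in that order (R = Rz(yaw) Ry(pitch) Rx(roll)).
In Python, from station import get_obs, cams, workorder gives the robot as it stands.
- The arm moves only by the shell command python3 -m handwheel 'ROWS' [FORCE]. ROWS is JSON, a list of rows, each an object of numbers: "fingers": the opening, from -1 (shut) to 1 (fully open); "x", "y", "z": the shift along the tool's x, y, z in m; "spin": the turn about the tool's y in degrees. In form: [{"fingers": .., "x": .., "y": .., "z": .., "spin": ..}, ...]. A call has exactly 10 rows; each row is the pose to reach, as a shift and turn from the pose commanded when the call began, along the tool's axes at that moment; what a row does not reach only later rows make up. A row lasts 1/10 s, in which the tool goes at most 50 mm and 8.59 degrees, less where a joint would pass 70% of its speed; a pose out of reach is approached as far as the arm can. A call with a gripper value outside its range is refused whole. The fingers move at their own pace and stop on an object; FORCE is the grip in N (left out, the last holds). Time passes only in rows, so rows that repeat a pose let the fingers close, or fill a call up. It gives the time, the measured TCP pose, the force and the opening at its end, in the units of the state.
- get_obs(): the state, without advancing time (a new reading comes with each control period).
- cams.camera(name): name is "side" or "top"; returns (picture, depth): 420x560x3 uint8, red, green, blue; 420x560 float32, m along the optical axis (not along the pixel's ray), 0 where there is no reading.
- cams.get_calibration(name): a dict with "fx", "fy", "cx", "cy" (pixels), "view" (4x4, takes a point from world to camera coordinates). Camera axes: x right, y down, z forward; pixel columns grow to the right and rows downward; lengths in m; the calibration is good to about 2 mm. A picture is of the moment at which its call begins. get_calibration takes no time and is no camera call.
- workorder.hand_in(): hands the job in, once; it reports no verdict.
The state is a dict: "time_s": time; "qpos": joint angles; "joint_vel": joint speeds; "tau": joint torques, N m; "ee_pos": TCP position; "eef_rot": TCP orientation; "force": force on the tool from outside, world axes, zero at the start; "moment": the same for the moment, N m; "grip_width": finger opening in m.
Only numpy, scipy, OpenCV 4.12 (cv2) and the standard library are available. Lean on these libraries where they do the work, as an engineer would, in place of code of your own. Each camera call takes 0.05 s, during which the arm holds its last target. There are 200 camera calls.

## Working session

There is one attempt and no reset: what is moved stays moved. The work goes in short steps, Python scripts to look and compute and a shell command to move; the robot and the scene stay as the last step left them, time stands still between calls to the robot, and variables do not carry over. Pictures are saved under pics/ and viewed, about 8 in all and at most 12, crops included, and the job is handed in when it is done.

```bash
ls; mkdir -p pics; python3 - <<'E'
from station import get_obs, cams
import cv2, numpy as np
o=get_obs(); print({k:np.round(v,4) for k,v in o.items()})
for n in("top","side"):
    p,d=cams.camera(n); cv2.imwrite(f"pics/{n}0.png",cv2.resize(p[:,:,::-1],(784,588),interpolation=cv2.INTER_CUBIC)); np.save(f"pics/{n}0d.npy",d); np.save(f"pics/{n}0.npy",p)
    c=cams.get_calibration(n); print(n,{k:np.round(v,4) for k,v in c.items()})
E
```

```text
pics
{'time_s': np.float64(0.0), 'qpos': array([-1.3366,  0.3005,  1.5216,  0.    ,  1.3207, -0.0666]), 'joint_vel': array([ 0.0008, -0.0003,  0.0005,  0.0011, -0.0009, -0.0003]), 'tau': array([-3.70000e-03, -5.31806e+01, -3.52741e+01,  7.06000e-02,
        2.43000e-02, -0.00000e+00]), 'ee_pos': array([ 0.1629, -0.525 ,  0.1909]), 'eef_rot': array([-1.5707e+00,  1.1000e-03, -1.2700e+00]), 'force': array([ 0.4756, -0.4735,  0.0472]), 'moment': array([0.0061, 0.0023, 0.0686]), 'grip_width': np.float64(0.0941)}
top {'fx': np.float64(449.9023), 'fy': np.float64(449.9023), 'cx': np.float64(280.9084), 'cy': np.float64(216.6438), 'view': array([[ 1.4000e-03, -9.9990e-01, -1.5100e-02,  8.8200e-02],
       [-9.9820e-01, -5.0000e-04, -5.9600e-02,  4.4860e-01],
       [ 5.9600e-02,  1.5100e-02, -9.9810e-01,  1.5709e+00],
       [ 0.0000e+00,  0.0000e+00,  0.0000e+00,  1.0000e+00]])}
side {'fx': np.float64(408.6603), 'fy': np.float64(408.6603), 'cx': np.float64(277.0889), 'cy': np.float64(206.8036), 'view': array([[ 0.9519, -0.3065,  0.0035, -0.4267],
       [-0.1353, -0.4304, -0.8925,  0.1547],
       [ 0.275 ,  0.849 , -0.4511,  1.3799],
       [ 0.    ,  0.    ,  0.    ,  1.    ]])}
```

View pics/top0.png

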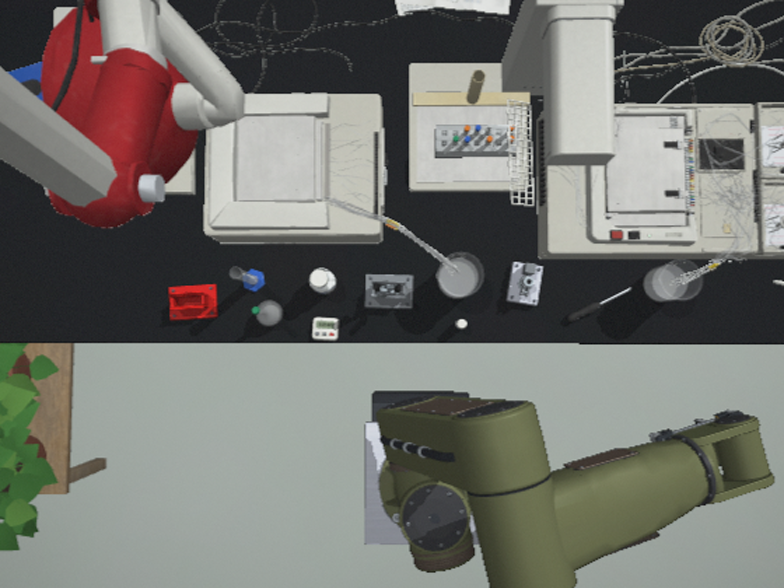

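View pics/side0.png

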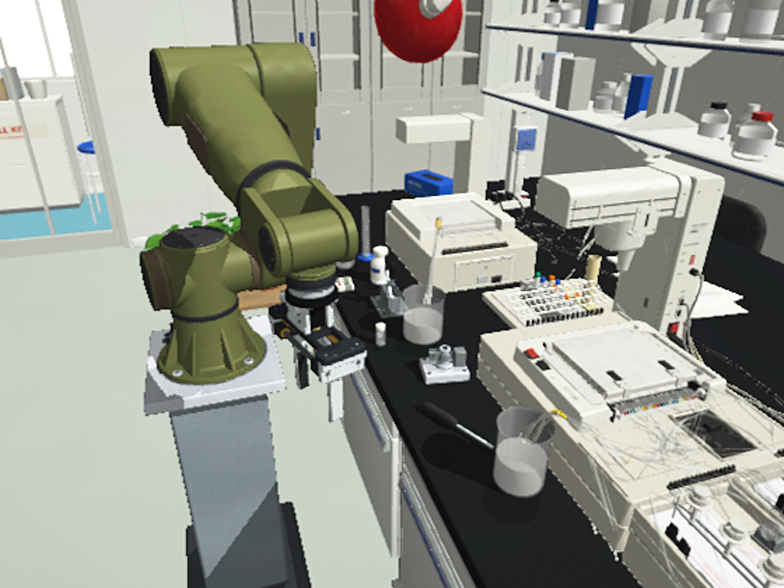

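Top view: grey stand with pliers at about (388,291) in the enlarged picture, coupling at (524,284), red look-alike at (192,301). The beaker at (460,276) stands between the first two. Now enlarged crops.

```bash
cat > h.py <<'E'
import numpy as np, cv2
from station import get_obs, cams
def cloud(n,d):
    c=cams.get_calibration(n); V=np.array(c['view']); v,u=np.mgrid[:420,:560]
    P=np.stack([(u-c['cx'])/c['fx']*d,(v-c['cy'])/c['fy']*d,d],-1)
    return (P-V[:3,3])@V[:3,:3]
def ray(n,u,v,z):
    c=cams.get_calibration(n); V=np.array(c['view']); R=V[:3,:3]
    o=-R.T@V[:3,3]; r=R.T@np.array([(u-c['cx'])/c['fx'],(v-c['cy'])/c['fy'],1]); return o+r*(z-o[2])/r[2]
def proj(n,p):
    c=cams.get_calibration(n); V=np.array(c['view']); q=V[:3,:3]@p+V[:3,3]; return c['fx']*q[0]/q[2]+c['cx'],c['fy']*q[1]/q[2]+c['cy']
def st():
    o=get_obs(); print({k:np.round(o[k],4).tolist() for k in('time_s','qpos','ee_pos','eef_rot','force','moment','grip_width')})
E
python3 - <<'E'
from h import *
d=np.load('pics/top0d.npy'); p=np.load('pics/top0.npy'); C=cloud('top',d)
a=p[185:230,250:305]; b=p[180:225,350:405]
im=np.hstack([cv2.resize(x,None,fx=7,fy=7,interpolation=cv2.INTER_CUBIC) for x in(a,b)])
cv2.imwrite('pics/c1.png',im[:,:,::-1])
for nm,(r0,r1,c0,c1) in dict(stand=(185,230,255,300),coup=(180,225,355,395)).items():
    X=C[r0:r1,c0:c1].reshape(-1,3)
    for lo,hi in((.005,.012),(.018,.028),(.04,.052),(.052,.064),(.064,.075),(.08,.1),(.1,.12),(.12,.14),(.14,.17)):
        m=(X[:,2]>lo)&(X[:,2]<hi)
        if m.sum()>4:
            (cx,cy),wh,an=cv2.minAreaRect(X[m,:2].astype(np.float32)*1000); print(nm,lo,hi,m.sum(),X[m].mean(0).round(4),'rect',round(cx,1),round(cy,1),np.round(wh,1),round(an,1))
E
```

```text
stand 0.005 0.012 411 [0.4784 0.1027 0.008 ] rect 483.5 102.7 [155.9 156.6] 90.0
stand 0.04 0.052 79 [0.4791 0.0997 0.0481] rect 481.4 101.9 [83.  38.1] 89.8
stand 0.052 0.064 73 [0.4807 0.1025 0.056 ] rect 480.8 103.2 [78.9 38.6] 89.9
stand 0.064 0.075 15 [0.4817 0.1048 0.0701] rect 481.6 104.6 [21.7 14. ] 21.8
stand 0.08 0.1 14 [0.4802 0.106  0.0904] rect 480.9 104.6 [ 7.9 27.2] 23.6
stand 0.1 0.12 24 [0.4798 0.1078 0.1068] rect 482.0 104.7 [56.6 17.9] 86.1
stand 0.12 0.14 13 [0.4793 0.1027 0.1315] rect 481.3 102.5 [52.5 14.3] 86.6
stand 0.14 0.17 25 [0.4816 0.1052 0.1449] rect 480.9 104.4 [62.2 13.1] 87.8
coup 0.005 0.012 90 [ 0.4928 -0.2375  0.0071] rect 499.5 -242.0 [138.2 152.9] 89.7
coup 0.018 0.028 362 [ 0.4968 -0.2377  0.0224] rect 514.5 -243.4 [ 88.2 137.8] 70.4
coup 0.04 0.052 30 [ 0.5162 -0.2448  0.0473] rect 527.2 -248.2 [ 46.1 120.2] 54.7
coup 0.052 0.064 105 [ 0.5166 -0.2407  0.0589] rect 522.5 -246.5 [ 43.2 119.6] 58.1
coup 0.064 0.075 50 [ 0.5082 -0.2436  0.0683] rect 521.5 -244.9 [ 36.3 115.6] 60.6
coup 0.08 0.1 10 [ 0.5643 -0.2832  0.0904] rect 563.9 -282.9 [15.9  3.1] 72.7
```

View pics/c1.png

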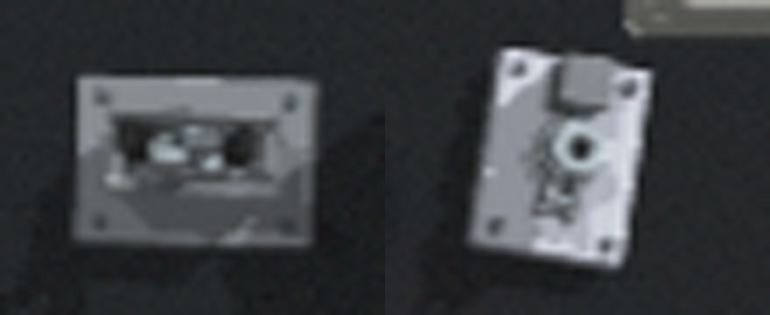

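Crop: stand foot corners and pliers are seen aligned to about −1° of world axes. The coupling is turned about −9°, with flange centre at about (377.6,201.1) px in the full picture. One side crop, plus numbers.

```bash
python3 - <<'E'
from h import *
p=np.load('pics/side0.npy'); a=p[190:236,258:308]; b=p[238:284,292:342]
im=np.hstack([cv2.resize(x,None,fx=8,fy=8,interpolation=cv2.INTER_CUBIC) for x in(a,b)])
cv2.imwrite('pics/c2.png',im[:,:,::-1])
f=lambda x,y,c0,r0,ox:((x-ox+.5)/7+c0-.5,(y+.5)/7+r0-.5)
print('flange',ray('top',*f(578,148,350,180,385),.068).round(4))
K=np.array([ray('top',*f(x,y,350,180,385),.022)for x,y in((502,48),(652,70),(625,268),(470,240))]); print(K.round(4),K.mean(0).round(4))
print('yaw',[np.degrees(np.arctan2(*(b-a)[1::-1])).round(1) for a,b in((K[3],K[0]),(K[2],K[1]),(K[1],K[0]),(K[2],K[3]))])
S=np.array([ray('top',*f(x,y,250,185,0),.008)for x,y in((78,77),(318,82),(313,245),(73,242))]); print(S.round(4),S.mean(0).round(4))
print('yaw',[np.degrees(np.arctan2(*(b-a)[1::-1])).round(1) for a,b in((S[3],S[0]),(S[2],S[1]),(S[1],S[0]),(S[2],S[3]))])
C=cloud('top',np.load('pics/top0d.npy'))
for nm,(r0,r1,c0,c1) in dict(beaker=(178,216,308,350),vial=(224,240,322,338),timer=(224,245,220,244),bottle=(188,212,218,242)).items():
    X=C[r0:r1,c0:c1].reshape(-1,3); X=X[(X[:,2]>.015)&(X[:,2]<.5)]; print(nm,X.min(0).round(3),X.max(0).round(3))
E
```

```text
flange [ 0.4997 -0.2392  0.068 ]
[[ 0.5544 -0.211   0.022 ]
 [ 0.5433 -0.2857  0.022 ]
 [ 0.444  -0.2711  0.022 ]
 [ 0.4579 -0.1941  0.022 ]] [ 0.4999 -0.2405  0.022 ]
yaw [np.float64(-9.9), np.float64(-8.4), np.float64(81.5), np.float64(79.7)]
[[0.5237 0.1605 0.008 ]
 [0.5212 0.0389 0.008 ]
 [0.4385 0.0415 0.008 ]
 [0.44   0.1627 0.008 ]] [0.4808 0.1009 0.008 ]
yaw [np.float64(-1.5), np.float64(-1.8), np.float64(88.8), np.float64(89.3)]
beaker [ 0.461 -0.122  0.018] [ 0.565 -0.     0.166]
vial [ 0.387 -0.087  0.021] [ 0.408 -0.065  0.063]
timer [0.359 0.232 0.015] [0.412 0.292 0.027]
bottle [0.475 0.237 0.022] [0.533 0.297 0.114]
```

View pics/c2.png

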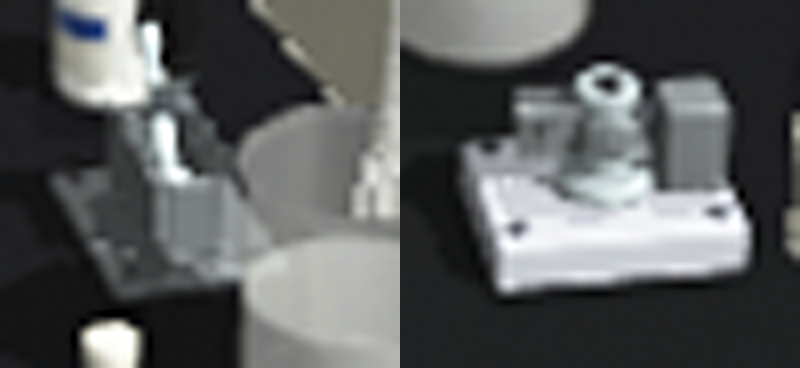

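Side crop: coupling with flange centre at about (607,83), housing to its right, and the clip pointing left. The stand is partly behind the beaker. Moving above the stand now.

```bash
cat >> h.py <<'E'
def go(x,y,z,yaw):
    "shift in tool axes from the measured pose to world x,y,z, yaw deg (tool down)"
    o=get_obs(); d=np.array([x,y,z])-o['ee_pos']; w=o['eef_rot'][2]; c,s=np.cos(w),np.sin(w)
    print('x %.4f y %.4f z %.4f spin %.2f'%(c*d[0]+s*d[1],-d[2],-s*d[0]+c*d[1],(np.degrees(w)-yaw+180)%360-180))
E
python3 -m handwheel '[{"fingers":1,"x":-0.03,"y":-0.05,"z":0.03,"spin":0},{"fingers":1,"x":-0.06,"y":-0.09,"z":0.06,"spin":0},{"fingers":1,"x":-0.09,"y":-0.09,"z":0.09,"spin":2},{"fingers":1,"x":-0.12,"y":-0.09,"z":0.12,"spin":4},{"fingers":1,"x":-0.15,"y":-0.09,"z":0.15,"spin":6},{"fingers":1,"x":-0.18,"y":-0.09,"z":0.18,"spin":8},{"fingers":1,"x":-0.21,"y":-0.09,"z":0.21,"spin":10},{"fingers":1,"x":-0.24,"y":-0.09,"z":0.24,"spin":12},{"fingers":1,"x":-0.27,"y":-0.09,"z":0.265,"spin":15},{"fingers":1,"x":-0.30,"y":-0.09,"z":0.29,"spin":18.5}]' 10
python3 -c "
from h import *
go(.481,.1035,.26,-91.3)"
```

```text
time_s: 1.1
ee_pos: [0.3513, -0.1512, 0.2813]
eef_rot: [-1.571, 0.0, -1.595]
force: [1.4, -0.5, -0.6]
grip_width: 0.0938
x -0.2578 y 0.0213 z 0.1235 spin -0.09
```

```bash

python3 -m handwheel '[{"fingers":1,"x":-0.04,"y":0,"z":0.01,"spin":0},{"fingers":1,"x":-0.08,"y":0,"z":0.02,"spin":0},{"fingers":1,"x":-0.12,"y":0,"z":0.04,"spin":0},{"fingers":1,"x":-0.16,"y":0,"z":0.06,"spin":0},{"fingers":1,"x":-0.20,"y":0.01,"z":0.08,"spin":0},{"fingers":1,"x":-0.24,"y":0.015,"z":0.1,"spin":0},{"fingers":1,"x":-0.258,"y":0.021,"z":0.1235,"spin":0},{"fingers":1,"x":-0.258,"y":0.06,"z":0.1235,"spin":0},{"fingers":1,"x":-0.258,"y":0.06,"z":0.1235,"spin":0},{"fingers":1,"x":-0.258,"y":0.06,"z":0.1235,"spin":0}]' 10
python3 - <<'E'
from h import *
st(); go(.481,.1035,.128,-91.3)
p,d=cams.camera('side'); C=cloud('side',d)
for lo,hi in((.06,.09),(.09,.105),(.105,.12),(.12,.135),(.135,.15)):
    m=(abs(C[...,0]-.48)<.05)&(abs(C[...,1]-.1)<.06)&(C[...,2]>lo)&(C[...,2]<hi); X=C[m]
    if len(X): print(lo,len(X),X.min(0).round(3),X.max(0).round(3),X.mean(0).round(4))
a=p[150:240,240:330]; cv2.imwrite('pics/c3.png',cv2.resize(a,None,fx=6,fy=6,interpolation=cv2.INTER_CUBIC)[:,:,::-1])
E
```

```text
time_s: 2.1
ee_pos: [0.4799, 0.1022, 0.2219]
eef_rot: [-1.572, -0.0, -1.593]
force: [0.8, 0.4, 0.4]
grip_width: 0.0941
{'time_s': 2.1, 'qpos': [0.1351, 0.1439, 1.6395, -0.0, 1.3592, 1.7281], 'ee_pos': [0.4799, 0.1022, 0.2219], 'eef_rot': [-1.5719, -0.0002, -1.593], 'force': [0.8437, 0.3843, 0.3686], 'moment': [0.0259, -0.0374, -0.0534], 'grip_width': 0.0941}
x -0.0014 y 0.0939 z 0.0010 spin 0.03
0.06 39 [0.476 0.086 0.06 ] [0.505 0.115 0.087] [0.4849 0.0971 0.0734]
0.09 23 [0.476 0.067 0.091] [0.492 0.125 0.105] [0.4836 0.0976 0.0988]
0.105 33 [0.476 0.067 0.105] [0.492 0.132 0.119] [0.4842 0.0993 0.1121]
0.12 29 [0.478 0.066 0.121] [0.495 0.126 0.135] [0.4853 0.0974 0.1287]
0.135 29 [0.478 0.065 0.135] [0.496 0.128 0.147] [0.4854 0.0989 0.1418]
```

View pics/c3.png

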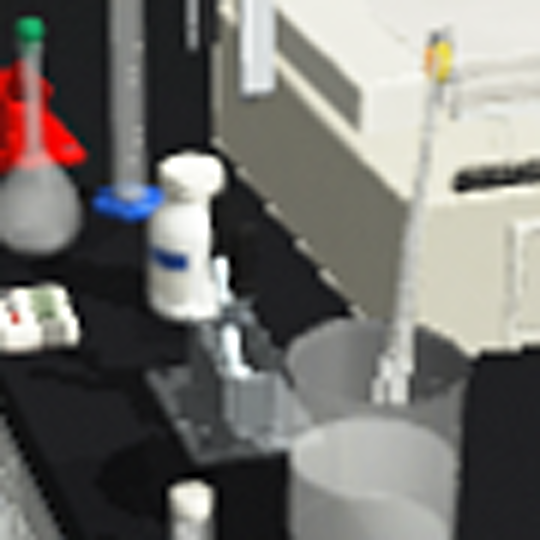

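Side crop: the pliers stand in the grey stand, handle ends at about (220,275) and (232,345), with the two gripper fingers above at (192,20) and (258,60). I'll use the fingers' known position to check the side camera's offset.

```bash
python3 - <<'E'
from h import *
p,d=cams.camera('side'); C=cloud('side',d)
for s in(-1,1):
    m=(abs(C[...,0]-.48)<.03)&(abs(C[...,1]-.102-s*.05)<.02)&(C[...,2]>.195)&(C[...,2]<.235); X=C[m]
    print('finger',s,len(X),X.min(0).round(4),X.max(0).round(4),np.percentile(X,[10,90],axis=0).round(4).tolist())
for s in(-1,1):
    m=(abs(C[...,0]-.484)<.03)&(abs(C[...,1]-.1-s*.03)<.02)&(C[...,2]>.11)&(C[...,2]<.16); X=C[m]
    print('handle',s,len(X),X.min(0).round(4),X.max(0).round(4),np.percentile(X,[10,90],axis=0).round(4).tolist())
f=lambda x,y,c0,r0,ox:((x-ox+.5)/8+c0-.5,(y+.5)/8+r0-.5)
print('flange side',ray('side',*f(607,83,292,238,400),.068).round(4))
print(ray('side',*f(607,80,292,238,400),.068).round(4))
print('tip proj',proj('side',np.array([.48,.055,.203])))
E
```

```text
Traceback (most recent call last):
ValueError: zero-size array to reduction operation minimum which has no identity
```

```bash
python3 - <<'E'
from h import *
p,d=cams.camera('side'); C=cloud('side',d)
print('tip proj',proj('side',np.array([.48,.055,.203])),proj('side',np.array([.48,.149,.203])))
X=C[150:168,272:292]; m=(X[...,2]>.15)&(X[...,1]<.2); print(X[m].round(3)[::12].tolist())
for s in(-1,1):
    m=(abs(C[...,0]-.484)<.03)&(abs(C[...,1]-.1-s*.03)<.02)&(C[...,2]>.11)&(C[...,2]<.16); X=C[m]
    print('handle',s,len(X),X.min(0).round(4),X.max(0).round(4),np.percentile(X,[10,90],axis=0).round(4).tolist())
f=lambda x,y,c0,r0,ox:((x-ox+.5)/8+c0-.5,(y+.5)/8+r0-.5)
print('flange side',ray('side',*f(607,83,292,238,400),.068).round(4))
E
```

```text
tip proj (np.float64(281.00365951840365), np.float64(174.75783926025602)) (np.float64(273.1910101559193), np.float64(165.72319238056156))
[[0.478, 0.156, 0.263], [0.477, 0.154, 0.26], [0.476, 0.152, 0.257], [0.478, 0.158, 0.251], [0.477, 0.153, 0.249], [0.477, 0.154, 0.244], [0.478, 0.143, 0.244], [0.474, 0.04, 0.276], [0.475, 0.04, 0.269], [0.475, 0.041, 0.261], [0.475, 0.042, 0.253], [0.479, 0.052, 0.242]]
handle -1 37 [0.4769 0.0669 0.1104] [0.4914 0.0792 0.1469] [[0.4785, 0.0688, 0.1138], [0.4902, 0.0755, 0.1449]]
handle 1 40 [0.4783 0.1125 0.1147] [0.4962 0.1344 0.1455] [[0.4802, 0.1177, 0.1169], [0.4931, 0.1285, 0.1417]]
flange side [ 0.5039 -0.2401  0.068 ]
```

```bash
python3 - <<'E'
from h import *
p,d=cams.camera('side'); C=cloud('side',d)
for v in range(158,180,2): print(v,[(round(float(d[v,u]),3),C[v,u].round(3).tolist()[2],p[v,u].tolist()) for u in(278,281,284)])
E
```

```text
158 [(1.921, 0.1, [112, 111, 97]), (1.424, 0.272, [229, 233, 233]), (1.426, 0.271, [220, 225, 224])]
160 [(1.924, 0.091, [112, 111, 98]), (1.424, 0.265, [230, 233, 234]), (1.432, 0.263, [218, 223, 223])]
162 [(1.931, 0.08, [111, 110, 97]), (1.43, 0.257, [240, 242, 243]), (1.431, 0.257, [220, 225, 225])]
164 [(1.938, 0.069, [112, 112, 99]), (1.436, 0.249, [235, 239, 240]), (1.438, 0.248, [190, 193, 194])]
166 [(1.93, 0.064, [112, 110, 99]), (1.891, 0.077, [108, 108, 98]), (1.851, 0.092, [106, 106, 98])]
168 [(1.943, 0.05, [113, 111, 99]), (1.896, 0.067, [112, 112, 99]), (1.856, 0.082, [111, 111, 99])]
170 [(1.947, 0.04, [112, 112, 99]), (1.898, 0.058, [113, 112, 102]), (1.857, 0.074, [111, 110, 99])]
172 [(1.95, 0.031, [111, 111, 99]), (1.902, 0.049, [113, 111, 101]), (1.858, 0.065, [112, 111, 98])]
174 [(1.947, 0.023, [112, 112, 100]), (1.911, 0.037, [113, 111, 101]), (1.858, 0.057, [112, 112, 100])]
176 [(1.987, -0.001, [85, 86, 76]), (1.918, 0.026, [112, 110, 99]), (1.871, 0.044, [111, 110, 99])]
178 [(1.966, -0.001, [16, 19, 21]), (1.92, 0.017, [110, 110, 99]), (1.872, 0.036, [113, 111, 101])]
```

```bash
python3 - <<'E'
from h import *
d=np.load('pics/side0d.npy'); C=cloud('side',d); p=np.load('pics/side0.npy')
m=(np.linalg.norm(C[...,:2]-[.163,-.525],axis=-1)<.12)&(C[...,2]>.1)&(C[...,2]<.26)
X=C[m]
for z in np.arange(.15,.26,.01):
    Y=X[(X[:,2]>z)&(X[:,2]<z+.01)]; print(round(z,2),len(Y),(Y.min(0).round(3),Y.max(0).round(3)) if len(Y) else '')
for q in((.179,-.576,.172),(.147,-.474,.172)): print(proj('side',np.array(q)))
p2,d2=cams.camera('side'); st()
im=np.hstack([cv2.resize(a,(396,432),interpolation=cv2.INTER_CUBIC) for a in(p[225:315,190:272],p2[90:180,230:312])]); cv2.imwrite('pics/c4.png',im[:,:,::-1])
E
```

```text
0.15 0 
0.16 0 
0.17 0 
0.18 0 
0.19 0 
0.2 18 (array([ 0.142, -0.578,  0.205]), array([ 0.189, -0.475,  0.21 ]))
0.21 56 (array([ 0.141, -0.585,  0.21 ]), array([ 0.192, -0.475,  0.22 ]))
0.22 77 (array([ 0.14 , -0.586,  0.22 ]), array([ 0.192, -0.473,  0.23 ]))
0.23 82 (array([ 0.14 , -0.586,  0.23 ]), array([ 0.192, -0.473,  0.24 ]))
0.24 77 (array([ 0.14 , -0.585,  0.24 ]), array([ 0.191, -0.473,  0.25 ]))
0.25 80 (array([ 0.139, -0.585,  0.25 ]), array([ 0.191, -0.471,  0.26 ]))
0.26 0 
(np.float64(239.56423554311374), np.float64(313.371498220127))
(np.float64(215.8450375477468), np.float64(287.3560036700947))
{'time_s': 2.35, 'qpos': [0.1348, 0.1425, 1.6391, -0.0, 1.3578, 1.7283], 'ee_pos': [0.4805, 0.1021, 0.2228], 'eef_rot': [-1.5687, 0.0003, -1.5935], 'force': [-0.4264, 0.1195, -0.874], 'moment': [0.0368, 0.0267, -0.0], 'grip_width': 0.094}
```

View pics/c4.png

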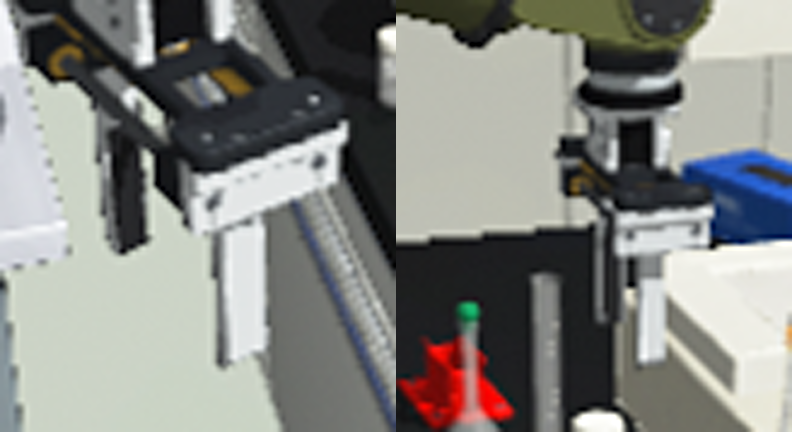

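Both fingers are visible in the crop. Their tips look about 40 mm higher than "19 mm ahead of the TCP" gives, both at the start and now. Descending to grasp height is safe either way, so I'll go down and look again.

```bash

python3 -m handwheel '[{"fingers":1,"x":0,"y":0.02,"z":0.0025,"spin":0},{"fingers":1,"x":0,"y":0.04,"z":0.0025,"spin":0},{"fingers":1,"x":0,"y":0.055,"z":0.0025,"spin":0},{"fingers":1,"x":0,"y":0.065,"z":0.0025,"spin":0},{"fingers":1,"x":0,"y":0.075,"z":0.0025,"spin":0},{"fingers":1,"x":0,"y":0.085,"z":0.0025,"spin":0},{"fingers":1,"x":0,"y":0.095,"z":0.0025,"spin":0},{"fingers":1,"x":0,"y":0.095,"z":0.0025,"spin":0},{"fingers":1,"x":0,"y":0.095,"z":0.0025,"spin":0},{"fingers":1,"x":0,"y":0.095,"z":0.0025,"spin":0}]' 10
python3 - <<'E'
from h import *
p,d=cams.camera('side'); st()
C=cloud('side',d); m=(abs(C[...,0]-.482)<.03)&(abs(abs(C[...,1]-.102)-.052)<.014)&(C[...,2]>.07)&(C[...,2]<.3)
X=C[m]; print(len(X), [(round(z,3),int(((X[:,2]>z)&(X[:,2]<z+.01)).sum())) for z in np.arange(.07,.2,.01)])
cv2.imwrite('pics/c5.png',cv2.resize(p[130:230,230:330],None,fx=5.5,fy=5.5,interpolation=cv2.INTER_CUBIC)[:,:,::-1])
E
```

```text
time_s: 3.35
ee_pos: [0.483, 0.1024, 0.1269]
eef_rot: [-1.57, 0.0, -1.593]
force: [0.4, 0.1, 0.3]
grip_width: 0.0941
{'time_s': 3.4, 'qpos': [0.1347, 0.2408, 1.7545, 0.0, 1.1454, 1.7275], 'ee_pos': [0.483, 0.1024, 0.1269], 'eef_rot': [-1.57, 0.0001, -1.5929], 'force': [0.5654, 0.1588, 0.1235], 'moment': [-0.0274, 0.0276, 0.0133], 'grip_width': 0.0941}
295 [(np.float64(0.07), 0), (np.float64(0.08), 0), (np.float64(0.09), 0), (np.float64(0.1), 0), (np.float64(0.11), 0), (np.float64(0.12), 0), (np.float64(0.13), 0), (np.float64(0.14), 17), (np.float64(0.15), 25), (np.float64(0.16), 27), (np.float64(0.17), 26), (np.float64(0.18), 28), (np.float64(0.19), 23)]
```

View pics/c5.png

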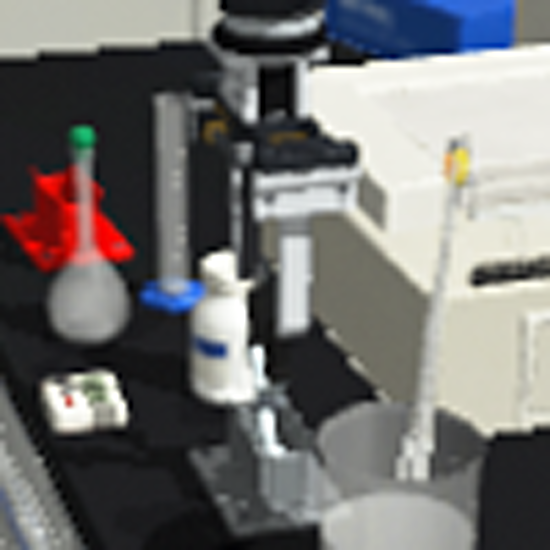

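The fingertips are seen at z ≈ 0.144, level with the handles' top end, while the TCP reads 0.127. A light closing test will tell which is right.

```bash

python3 -m handwheel '[{"fingers":0.5,"x":0,"y":0,"z":0,"spin":0},{"fingers":0.4,"x":0,"y":0,"z":0,"spin":0},{"fingers":0.3,"x":0,"y":0,"z":0,"spin":0},{"fingers":0.2,"x":0,"y":0,"z":0,"spin":0},{"fingers":0.15,"x":0,"y":0,"z":0,"spin":0},{"fingers":0.15,"x":0,"y":0,"z":0,"spin":0},{"fingers":0.15,"x":0,"y":0,"z":0,"spin":0},{"fingers":0.15,"x":0,"y":0,"z":0,"spin":0},{"fingers":0.15,"x":0,"y":0,"z":0,"spin":0},{"fingers":0.15,"x":0,"y":0,"z":0,"spin":0}]' 3
python3 -c "
from h import *
st()"
```

```text
time_s: 4.4
ee_pos: [0.4827, 0.1023, 0.1265]
eef_rot: [-1.571, -0.0, -1.593]
force: [-0.3, -0.5, 2.4]
grip_width: 0.0653
{'time_s': 4.4, 'qpos': [0.1346, 0.2413, 1.7551, -0.0001, 1.1452, 1.7275], 'ee_pos': [0.4827, 0.1023, 0.1265], 'eef_rot': [-1.5707, -0.0, -1.5928], 'force': [-0.2674, -0.5102, 2.391], 'moment': [-0.1163, 0.0108, 0.0484], 'grip_width': 0.0653}
```

It stopped at 65 mm with an upward push, so the fingertips are on the handles' top ends. That agrees with the camera: the real TCP is about 37 mm above the reported height. Going 37 mm lower clears everything either way. Opening, descending, and closing lightly.

```bash

python3 -m handwheel '[{"fingers":1,"x":0,"y":0,"z":0,"spin":0},{"fingers":1,"x":0,"y":0,"z":0,"spin":0},{"fingers":1,"x":0,"y":0.01,"z":0,"spin":0},{"fingers":1,"x":0,"y":0.02,"z":0,"spin":0},{"fingers":1,"x":0,"y":0.03,"z":0,"spin":0},{"fingers":1,"x":0,"y":0.037,"z":0,"spin":0},{"fingers":0.6,"x":0,"y":0.037,"z":0,"spin":0},{"fingers":0.4,"x":0,"y":0.037,"z":0,"spin":0},{"fingers":0.25,"x":0,"y":0.037,"z":0,"spin":0},{"fingers":0.25,"x":0,"y":0.037,"z":0,"spin":0}]' 3
python3 - <<'E'
from h import *
p,d=cams.camera('side'); st()
C=cloud('side',d); m=(abs(C[...,0]-.482)<.03)&(abs(abs(C[...,1]-.102)-.042)<.016)&(C[...,2]>.07)&(C[...,2]<.3)
X=C[m]; print([(round(z,3),int(((X[:,2]>z)&(X[:,2]<z+.01)).sum())) for z in np.arange(.07,.2,.01)])
cv2.imwrite('pics/c6.png',cv2.resize(p[150:230,240:320],None,fx=7,fy=7,interpolation=cv2.INTER_CUBIC)[:,:,::-1])
E
```

```text
time_s: 5.4
ee_pos: [0.4829, 0.1023, 0.0898]
eef_rot: [-1.57, 0.0, -1.593]
force: [0.1, -0.4, 0.8]
grip_width: 0.0651
{'time_s': 5.45, 'qpos': [0.1346, 0.2891, 1.7895, -0.0001, 1.0623, 1.7275], 'ee_pos': [0.4829, 0.1023, 0.0898], 'eef_rot': [-1.5701, 0.0, -1.5929], 'force': [0.1306, -0.2561, 1.1195], 'moment': [-0.0664, -0.0128, 0.0603], 'grip_width': 0.0652}
[(np.float64(0.07), 0), (np.float64(0.08), 0), (np.float64(0.09), 1), (np.float64(0.1), 8), (np.float64(0.11), 14), (np.float64(0.12), 17), (np.float64(0.13), 17), (np.float64(0.14), 24), (np.float64(0.15), 20), (np.float64(0.16), 17), (np.float64(0.17), 13), (np.float64(0.18), 10), (np.float64(0.19), 0)]
```

View pics/c6.png

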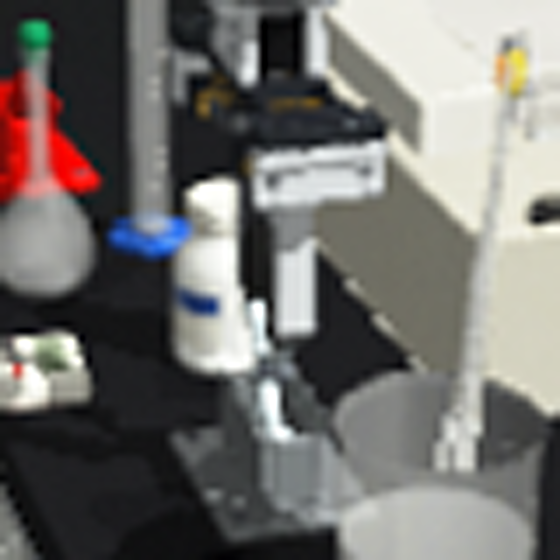

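Fingertips are now seen reaching down to about z 0.105, and contact is again at 65 mm, the flared top. I'll squeeze slightly to a limited opening and lift a bit.

```bash

python3 -m handwheel '[{"fingers":0.35,"x":0,"y":0,"z":0,"spin":0},{"fingers":0.3,"x":0,"y":0,"z":0,"spin":0},{"fingers":0.27,"x":0,"y":0,"z":0,"spin":0},{"fingers":0.27,"x":0,"y":0,"z":0,"spin":0},{"fingers":0.27,"x":0,"y":0,"z":0,"spin":0},{"fingers":0.27,"x":0,"y":0,"z":0,"spin":0},{"fingers":0.27,"x":0,"y":-0.005,"z":0,"spin":0},{"fingers":0.27,"x":0,"y":-0.01,"z":0,"spin":0},{"fingers":0.27,"x":0,"y":-0.02,"z":0,"spin":0},{"fingers":0.27,"x":0,"y":-0.02,"z":0,"spin":0}]' 8
python3 - <<'E'
from h import *
p,d=cams.camera('side'); st()
C=cloud('side',d); m=(abs(C[...,0]-.482)<.04)&(abs(C[...,1]-.102)<.03)&(C[...,2]>.058)&(C[...,2]<.25)
X=C[m]; print([(round(z,3),int(((X[:,2]>z)&(X[:,2]<z+.01)).sum())) for z in np.arange(.06,.2,.01)])
E
```

```text
time_s: 6.45
ee_pos: [0.4833, 0.1024, 0.1109]
eef_rot: [-1.569, 0.0, -1.593]
force: [-0.7, -0.2, -1.2]
grip_width: 0.0598
{'time_s': 6.5, 'qpos': [0.1346, 0.2616, 1.7713, 0.0, 1.1073, 1.7275], 'ee_pos': [0.4831, 0.1023, 0.1102], 'eef_rot': [-1.5695, 0.0002, -1.5929], 'force': [0.1519, 0.1236, -2.1372], 'moment': [-0.004, -0.105, -0.0097], 'grip_width': 0.06}
[(np.float64(0.06), 12), (np.float64(0.07), 9), (np.float64(0.08), 11), (np.float64(0.09), 16), (np.float64(0.1), 11), (np.float64(0.11), 9), (np.float64(0.12), 14), (np.float64(0.13), 11), (np.float64(0.14), 9), (np.float64(0.15), 11), (np.float64(0.16), 12), (np.float64(0.17), 3), (np.float64(0.18), 1), (np.float64(0.19), 1), (np.float64(0.2), 0)]
```

Weight shows on the wrist (about −2 N), so the pliers are lifted. Going up, round in front of the beaker, and on to the coupling.

```bash

python3 -m handwheel '[{"fingers":0.27,"x":0,"y":-0.03,"z":0,"spin":0},{"fingers":0.27,"x":0,"y":-0.06,"z":-0.005,"spin":0},{"fingers":0.27,"x":0.01,"y":-0.09,"z":-0.025,"spin":0},{"fingers":0.27,"x":0.03,"y":-0.11,"z":-0.05,"spin":1},{"fingers":0.27,"x":0.06,"y":-0.11,"z":-0.07,"spin":2},{"fingers":0.27,"x":0.095,"y":-0.11,"z":-0.08,"spin":3},{"fingers":0.27,"x":0.13,"y":-0.11,"z":-0.08,"spin":4},{"fingers":0.27,"x":0.165,"y":-0.11,"z":-0.08,"spin":5},{"fingers":0.27,"x":0.2,"y":-0.11,"z":-0.08,"spin":6},{"fingers":0.27,"x":0.23,"y":-0.11,"z":-0.075,"spin":7.8}]' 8
python3 -c "
from h import *
go(.471,-.2353,.21,-99.2)"
```

```text
time_s: 7.5
ee_pos: [0.4021, -0.1276, 0.2194]
eef_rot: [-1.571, -0.0, -1.73]
force: [-0.1, 0.9, -1.4]
grip_width: 0.0592
x 0.0954 y 0.0094 z 0.0852 spin 0.05
```

```bash

python3 -m handwheel '[{"fingers":0.27,"x":0.03,"y":0,"z":0.01,"spin":0},{"fingers":0.27,"x":0.06,"y":0,"z":0.03,"spin":0},{"fingers":0.27,"x":0.085,"y":0,"z":0.05,"spin":0},{"fingers":0.27,"x":0.095,"y":0,"z":0.07,"spin":0},{"fingers":0.27,"x":0.095,"y":0.01,"z":0.085,"spin":0},{"fingers":0.27,"x":0.095,"y":0.03,"z":0.085,"spin":0},{"fingers":0.27,"x":0.095,"y":0.045,"z":0.085,"spin":0},{"fingers":0.27,"x":0.095,"y":0.055,"z":0.085,"spin":0},{"fingers":0.27,"x":0.095,"y":0.055,"z":0.085,"spin":0},{"fingers":0.27,"x":0.095,"y":0.055,"z":0.085,"spin":0}]' 8
python3 - <<'E'
from h import *
p,d=cams.camera('side'); st(); C=cloud('side',d); np.save('pics/s7.npy',p); np.save('pics/s7d.npy',d)
cv2.imwrite('pics/c7.png',cv2.resize(p[195:285,275:355],None,fx=6.5,fy=6.5,interpolation=cv2.INTER_CUBIC)[:,:,::-1])
for q in((.501,-.2395,.068),(.4753,-.2353,.05),(.471,-.2353,.082)): print(np.round(proj('side',np.array(q)),1))
E
```

```text
time_s: 8.5
ee_pos: [0.4718, -0.2333, 0.165]
eef_rot: [-1.57, -0.0, -1.729]
force: [0.7, 0.1, -1.5]
grip_width: 0.0596
{'time_s': 8.55, 'qpos': [-0.5288, 0.27, 1.6221, 0.0, 1.2484, 1.2002], 'ee_pos': [0.4719, -0.2333, 0.1653], 'eef_rot': [-1.5697, -0.0004, -1.729], 'force': [0.3942, 1.3052, -2.0707], 'moment': [0.0124, 0.0446, 0.0144], 'grip_width': 0.0595}
[316.5 248. ]
[308.2 253.5]
[307.3 245. ]
```

View pics/c7.png

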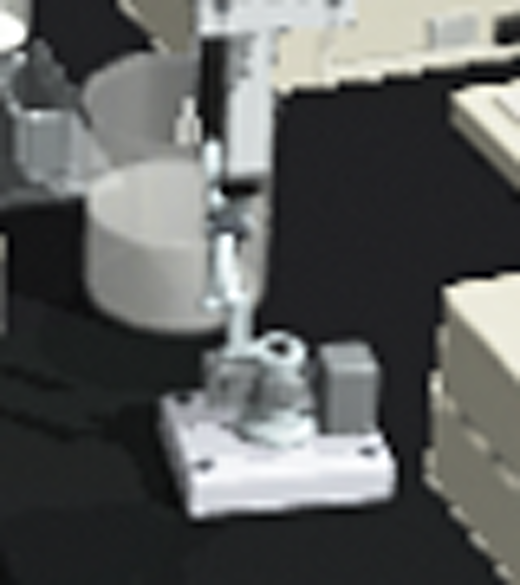

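The crop shows the pliers hanging over the clip, with near jaw end at about (240,345), far jaw end at about (215,300) and flange centre at (282,347). Measuring jaws against flange in the same camera.

```bash
python3 - <<'E'
from h import *
d=np.load('pics/s7d.npy'); C=cloud('side',d); p=np.load('pics/s7.npy')
L=np.radians(-9.2); 
# coupling axes rel. to TCP
X=C-np.array([.4718,-.2333,0]); A=np.stack([X[...,0]*np.cos(L)+X[...,1]*np.sin(L),-X[...,0]*np.sin(L)+X[...,1]*np.cos(L),C[...,2]],-1)
for lo,hi in((.03,.05),(.05,.064),(.064,.076),(.076,.082),(.082,.09),(.09,.1),(.1,.12)):
    m=(abs(A[...,0])<.06)&(abs(A[...,1])<.05)&(A[...,2]>lo)&(A[...,2]<hi); Y=A[m]
    if lo<.076 or 1:
        o=Y[np.argsort(Y[:,1])]; print(lo,len(Y)); print((o[::max(1,len(o)//14)]*1000).round(0).astype(int).tolist())
for u,v,z in((311.9,248.1,.083),(308.1,241.2,.083),(318.4,248.4,.068)): print(ray('side',u,v,z).round(4))
E
```

```text
0.03 89
[[31, -24, 30], [35, -19, 49], [42, -16, 46], [56, -15, 37], [20, -14, 32], [27, -13, 31], [56, -12, 46], [40, -12, 40], [17, -10, 45], [5, -10, 46], [31, -8, 35], [5, -7, 48], [12, -6, 43], [12, -5, 46], [56, 0, 42]]
0.05 101
[[59, -21, 55], [34, -18, 56], [38, -16, 50], [25, -14, 62], [55, -13, 51], [17, -12, 53], [20, -11, 56], [11, -10, 60], [11, -8, 63], [47, -8, 56], [14, -7, 62], [44, -6, 58], [48, -2, 59], [55, 2, 60], [5, 7, 61]]
0.064 34
[[34, -17, 70], [32, -14, 68], [29, -14, 65], [42, -11, 69], [26, -11, 67], [4, -10, 65], [42, -9, 71], [23, -8, 65], [33, -6, 71], [27, -5, 67], [27, -4, 70], [37, -4, 65], [31, -1, 71], [41, 0, 66], [45, 2, 68], [26, 3, 69], [37, 8, 69]]
0.076 11
[[13, -25, 81], [3, -25, 82], [9, -25, 81], [16, -24, 80], [7, -23, 80], [3, 18, 81], [10, 21, 78], [1, 21, 79], [4, 22, 82], [8, 23, 77], [8, 24, 80]]
0.082 14
[[12, -28, 86], [12, -27, 90], [5, -27, 90], [0, -25, 82], [6, -25, 85], [3, -24, 85], [16, -23, 83], [9, -23, 87], [10, -23, 83], [3, -22, 87], [1, -20, 82], [-1, 15, 87], [6, 17, 88], [4, 22, 86]]
0.09 17
[[11, -27, 97], [8, -27, 97], [5, -26, 97], [12, -26, 92], [6, -25, 92], [6, -25, 99], [3, -24, 95], [9, -24, 91], [3, -23, 98], [9, -23, 98], [3, -22, 91], [12, -22, 97], [6, 18, 92], [3, 20, 98], [3, 20, 90], [6, 20, 94], [3, 21, 93]]
0.1 29
[[8, -28, 105], [5, -27, 104], [5, -26, 107], [5, -25, 110], [-1, -25, 114], [12, -24, 105], [12, -24, 102], [-1, -23, 117], [12, -22, 112], [6, -21, 115], [0, -19, 107], [5, 15, 100], [2, 17, 103], [2, 19, 113], [3, 20, 109]]
[ 0.4774 -0.2574  0.083 ]
[ 0.4812 -0.2163  0.083 ]
[ 0.5057 -0.2435  0.068 ]
```

In the side camera's frame the jaws' centre is already ~8 mm further out (+x) than the TCP, the right x for the clip. It needs about 3.5 mm towards −y. Shifting and lowering.

```bash
cat >> h.py <<'E'
def feel(n=5):
    L=np.radians(-9.2); F=[];M=[]
    for _ in range(n): cams.camera('top'); o=get_obs(); F.append(o['force']); M.append(o['moment'])
    R=np.array([[np.cos(L),np.sin(L),0],[-np.sin(L),np.cos(L),0],[0,0,1]]); F=np.array(F)@R.T; M=np.array(M)@R.T
    d=R@(np.array(o['ee_pos'])-[.4718,-.2333,0])
    print('t %.2f F(cpl)'%o['time_s'],F.mean(0).round(2),'sd',F.std(0).round(2),'M',M.mean(0).round(3),'width %.2f'%(o['grip_width']*1e3),'pos mm',(d*1e3).round(2),'yaw',np.degrees(o['eef_rot'][2]).round(2))
E
python3 -c "
from h import *
feel()"
python3 -m handwheel '[{"fingers":0.27,"x":0.002,"y":0,"z":0,"spin":0},{"fingers":0.27,"x":0.0035,"y":0.002,"z":0.0005,"spin":0},{"fingers":0.27,"x":0.0035,"y":0.007,"z":0.0005,"spin":0},{"fingers":0.27,"x":0.0035,"y":0.012,"z":0.0005,"spin":0},{"fingers":0.27,"x":0.0035,"y":0.017,"z":0.0005,"spin":0},{"fingers":0.27,"x":0.0035,"y":0.022,"z":0.0005,"spin":0},{"fingers":0.27,"x":0.0035,"y":0.027,"z":0.0005,"spin":0},{"fingers":0.27,"x":0.0035,"y":0.032,"z":0.0005,"spin":0},{"fingers":0.27,"x":0.0035,"y":0.036,"z":0.0005,"spin":0},{"fingers":0.27,"x":0.0035,"y":0.036,"z":0.0005,"spin":0}]' 8
python3 - <<'E'
from h import *
feel()
p,d=cams.camera('side'); np.save('pics/s8.npy',p); np.save('pics/s8d.npy',d)
cv2.imwrite('pics/c8.png',cv2.resize(p[215:280,285:345],None,fx=9,fy=9,interpolation=cv2.INTER_CUBIC)[:,:,::-1])
E
```

```text
t 8.80 F(cpl) [-0.14 -0.21 -1.52] sd [0.42 0.23 0.44] M [0.027 0.041 0.004] width 59.53 pos mm [-8.0000e-02  1.0000e-02  1.6489e+02] yaw -99.07
time_s: 9.8
ee_pos: [0.4714, -0.2366, 0.1278]
eef_rot: [-1.572, 0.0, -1.729]
force: [0.2, -0.5, -2.4]
grip_width: 0.0597
t 10.05 F(cpl) [-0.29  0.43 -2.09] sd [0.42 0.42 0.29] M [0.029 0.016 0.005] width 59.58 pos mm [  0.43  -3.45 128.71] yaw -99.06
```

View pics/c8.png

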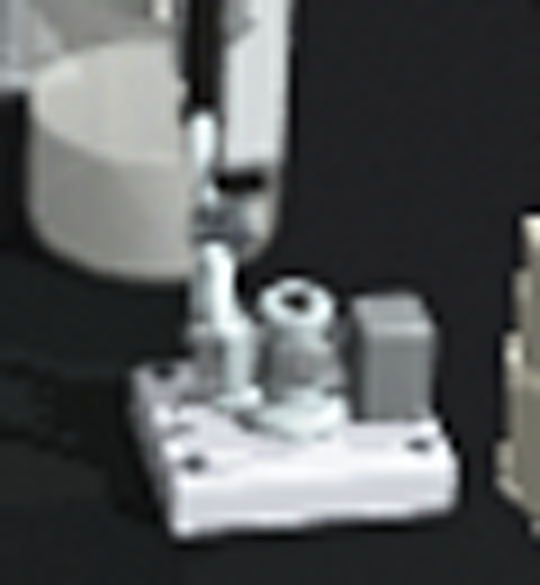

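Jaws are down around the ears (near jaw at (232,365), flange at (297,300)) with no contact force. Now feeling for the fixed pad by moving towards +y (tool −x).

```bash

python3 -m handwheel '[{"fingers":0.27,"x":-0.001,"y":0,"z":0,"spin":0},{"fingers":0.27,"x":-0.0015,"y":0,"z":0,"spin":0},{"fingers":0.27,"x":-0.002,"y":0,"z":0,"spin":0},{"fingers":0.27,"x":-0.0025,"y":0,"z":0,"spin":0},{"fingers":0.27,"x":-0.003,"y":0,"z":0,"spin":0},{"fingers":0.27,"x":-0.003,"y":0,"z":0,"spin":0},{"fingers":0.27,"x":-0.003,"y":0,"z":0,"spin":0},{"fingers":0.27,"x":-0.003,"y":0,"z":0,"spin":0},{"fingers":0.27,"x":-0.003,"y":0,"z":0,"spin":0},{"fingers":0.27,"x":-0.003,"y":0,"z":0,"spin":0}]' 8 >/dev/null
python3 -c "
from h import *
feel()"
python3 -m handwheel '[{"fingers":0.27,"x":-0.0004,"y":0,"z":0,"spin":0},{"fingers":0.27,"x":-0.0008,"y":0,"z":0,"spin":0},{"fingers":0.27,"x":-0.0012,"y":0,"z":0,"spin":0},{"fingers":0.27,"x":-0.0015,"y":0,"z":0,"spin":0},{"fingers":0.27,"x":-0.0015,"y":0,"z":0,"spin":0},{"fingers":0.27,"x":-0.0015,"y":0,"z":0,"spin":0},{"fingers":0.27,"x":-0.0015,"y":0,"z":0,"spin":0},{"fingers":0.27,"x":-0.0015,"y":0,"z":0,"spin":0},{"fingers":0.27,"x":-0.0015,"y":0,"z":0,"spin":0},{"fingers":0.27,"x":-0.0015,"y":0,"z":0,"spin":0}]' 8 >/dev/null
python3 -c "
from h import *
feel()"
```

```text
t 11.35 F(cpl) [ 0.09 -0.19 -1.81] sd [0.4  0.27 0.47] M [ 0.043 -0.001 -0.002] width 59.87 pos mm [  0.3   -0.42 128.44] yaw -99.06
t 12.60 F(cpl) [-0.03  0.47 -1.97] sd [0.19 0.43 0.24] M [ 0.036  0.016 -0.003] width 59.89 pos mm [  0.31   1.07 128.44] yaw -99.07
```

```bash

for i in 1 2; do
python3 -m handwheel '[{"fingers":0.27,"x":-0.0004,"y":0,"z":0,"spin":0},{"fingers":0.27,"x":-0.0008,"y":0,"z":0,"spin":0},{"fingers":0.27,"x":-0.0012,"y":0,"z":0,"spin":0},{"fingers":0.27,"x":-0.0015,"y":0,"z":0,"spin":0},{"fingers":0.27,"x":-0.0015,"y":0,"z":0,"spin":0},{"fingers":0.27,"x":-0.0015,"y":0,"z":0,"spin":0},{"fingers":0.27,"x":-0.0015,"y":0,"z":0,"spin":0},{"fingers":0.27,"x":-0.0015,"y":0,"z":0,"spin":0},{"fingers":0.27,"x":-0.0015,"y":0,"z":0,"spin":0},{"fingers":0.27,"x":-0.0015,"y":0,"z":0,"spin":0}]' 8 >/dev/null
python3 -c "
from h import *
feel(4)"; done
```

```text
t 13.80 F(cpl) [-0.06 -0.33 -1.69] sd [0.54 0.74 0.29] M [ 0.011  0.001 -0.001] width 60.06 pos mm [  0.28   2.58 128.44] yaw -99.07
t 15.00 F(cpl) [-0.16  0.22 -2.08] sd [0.6  0.41 0.41] M [ 0.047  0.011 -0.01 ] width 60.08 pos mm [  0.28   4.09 128.46] yaw -99.07
```

```bash

for i in 1 2; do
python3 -m handwheel '[{"fingers":0.27,"x":-0.0003,"y":0,"z":0,"spin":0},{"fingers":0.27,"x":-0.0006,"y":0,"z":0,"spin":0},{"fingers":0.27,"x":-0.0009,"y":0,"z":0,"spin":0},{"fingers":0.27,"x":-0.0012,"y":0,"z":0,"spin":0},{"fingers":0.27,"x":-0.0012,"y":0,"z":0,"spin":0},{"fingers":0.27,"x":-0.0012,"y":0,"z":0,"spin":0},{"fingers":0.27,"x":-0.0012,"y":0,"z":0,"spin":0},{"fingers":0.27,"x":-0.0012,"y":0,"z":0,"spin":0},{"fingers":0.27,"x":-0.0012,"y":0,"z":0,"spin":0},{"fingers":0.27,"x":-0.0012,"y":0,"z":0,"spin":0}]' 8 >/dev/null
python3 -c "
from h import *
feel(4)"; done
```

```text
t 16.20 F(cpl) [ 0.15 -0.06 -2.1 ] sd [0.5  0.26 0.39] M [0.029 0.004 0.014] width 59.80 pos mm [  0.3    5.28 128.47] yaw -99.07
t 17.40 F(cpl) [-0.43  0.28 -2.35] sd [0.2  0.66 0.21] M [ 0.052 -0.002 -0.037] width 59.96 pos mm [  0.3    6.47 128.47] yaw -99.07
```

```bash

for i in 1 2; do
python3 -m handwheel '[{"fingers":0.27,"x":-0.0003,"y":0,"z":0,"spin":0},{"fingers":0.27,"x":-0.0006,"y":0,"z":0,"spin":0},{"fingers":0.27,"x":-0.0009,"y":0,"z":0,"spin":0},{"fingers":0.27,"x":-0.0012,"y":0,"z":0,"spin":0},{"fingers":0.27,"x":-0.0012,"y":0,"z":0,"spin":0},{"fingers":0.27,"x":-0.0012,"y":0,"z":0,"spin":0},{"fingers":0.27,"x":-0.0012,"y":0,"z":0,"spin":0},{"fingers":0.27,"x":-0.0012,"y":0,"z":0,"spin":0},{"fingers":0.27,"x":-0.0012,"y":0,"z":0,"spin":0},{"fingers":0.27,"x":-0.0012,"y":0,"z":0,"spin":0}]' 8 >/dev/null
python3 - <<'E'
from h import *
feel(3)
p,d=cams.camera('side'); C=cloud('side',d); np.save('pics/s9d.npy',d); np.save('pics/s9.npy',p)
E
done
python3 - <<'E'
from h import *
L=np.radians(-9.2); d=np.load('pics/s9d.npy'); C=cloud('side',d)
X=C-np.array([.4718,-.2333,0]); A=np.stack([X[...,0]*np.cos(L)+X[...,1]*np.sin(L),-X[...,0]*np.sin(L)+X[...,1]*np.cos(L),C[...,2]],-1)
for lo,hi in((.036,.046),(.046,.056),(.056,.064),(.064,.074),(.074,.09)):
    m=(abs(A[...,0]-5)<100)&(A[...,0]>-.02)&(A[...,0]<.022)&(abs(A[...,1])<.05)&(A[...,2]>lo)&(A[...,2]<hi); Y=A[m]; o=Y[np.argsort(Y[:,1])]; print(lo,len(o),(o[::max(1,len(o)//16)]*1000).round(0).astype(int).tolist())
E
```

```text
t 18.55 F(cpl) [-0.2  -0.44 -2.05] sd [0.15 0.41 0.85] M [-0.08   0.014  0.023] width 59.34 pos mm [  0.29   7.66 128.47] yaw -99.07
t 19.75 F(cpl) [ 0.24  0.17 -1.5 ] sd [0.22 0.51 0.18] M [-0.112  0.001  0.025] width 59.84 pos mm [  0.27   8.9  128.42] yaw -99.06
0.036 15 [[13, -18, 43], [6, -18, 44], [3, -17, 44], [10, -17, 43], [0, -16, 43], [16, -15, 44], [1, -13, 45], [-2, -10, 43], [2, -8, 45], [21, -8, 43], [18, -7, 43], [15, -6, 46], [19, -5, 45], [-1, 9, 42], [1, 33, 45]]
0.046 29 [[5, -20, 52], [9, -19, 48], [9, -19, 51], [3, -18, 55], [12, -18, 47], [3, -18, 51], [9, -17, 54], [3, -17, 47], [7, -16, 46], [13, -14, 48], [7, -13, 51], [17, -12, 53], [20, -11, 53], [1, -10, 50], [20, -10, 56], [14, -9, 52], [-2, -9, 46], [21, -9, 47], [15, -7, 55], [-1, -6, 55], [-1, -6, 51], [18, -6, 53], [-1, -5, 47], [2, -5, 50], [2, 24, 47], [-1, 25, 47], [3, 27, 49], [6, 27, 52], [3, 28, 52]]
0.056 30 [[5, -19, 59], [9, -19, 59], [2, -19, 63], [3, -17, 58], [9, -16, 61], [6, -15, 64], [6, -14, 60], [20, -9, 63], [1, -9, 57], [-2, -9, 61], [14, -8, 62], [14, -8, 59], [2, -7, 59], [21, -6, 57], [18, -6, 57], [-2, -6, 63], [18, -4, 60], [16, 1, 64], [17, 3, 59], [20, 5, 61], [1, 5, 63], [21, 5, 57], [2, 7, 58], [5, 7, 57], [3, 26, 57], [6, 26, 56], [3, 29, 63], [6, 29, 62], [7, 30, 58], [4, 33, 56]]
0.064 12 [[8, -18, 66], [5, -18, 70], [2, -16, 65], [2, -16, 69], [5, -16, 72], [9, -15, 68], [9, -15, 71], [7, -10, 72], [1, -9, 64], [2, 25, 69], [2, 27, 72], [3, 30, 73]]
0.074 22 [[8, -19, 78], [2, -19, 74], [2, -17, 76], [-1, -16, 76], [5, -16, 80], [2, -16, 80], [-1, -15, 86], [-1, -14, 82], [-1, -14, 79], [9, -12, 77], [3, -11, 88], [6, -11, 80], [3, -11, 84], [6, -10, 83], [4, -8, 78], [1, -7, 85], [1, -6, 88], [5, -3, 89], [-1, -1, 85], [-1, 0, 88], [12, 16, 84], [3, 31, 77]]
```

The moment about x has changed (+0.03 to −0.11), which suggests light contact starting near pos 7. One more small step to confirm.

```bash

python3 -m handwheel '[{"fingers":0.27,"x":-0.0003,"y":0,"z":0,"spin":0},{"fingers":0.27,"x":-0.0006,"y":0,"z":0,"spin":0},{"fingers":0.27,"x":-0.0009,"y":0,"z":0,"spin":0},{"fingers":0.27,"x":-0.0012,"y":0,"z":0,"spin":0},{"fingers":0.27,"x":-0.0012,"y":0,"z":0,"spin":0},{"fingers":0.27,"x":-0.0012,"y":0,"z":0,"spin":0},{"fingers":0.27,"x":-0.0012,"y":0,"z":0,"spin":0},{"fingers":0.27,"x":-0.0012,"y":0,"z":0,"spin":0},{"fingers":0.27,"x":-0.0012,"y":0,"z":0,"spin":0},{"fingers":0.27,"x":-0.0012,"y":0,"z":0,"spin":0}]' 8 >/dev/null
python3 -c "
from h import *
feel(8)"
```

```text
t 21.20 F(cpl) [ 0.02 -0.34 -1.53] sd [0.39 0.16 0.56] M [-0.083  0.022  0.008] width 59.87 pos mm [  0.28  10.1  128.43] yaw -99.07
```

Fy −0.3 and Mx −0.08 are steady: light contact from about pos 7, with the pliers swinging softly in the grip. That puts the pad near −6.8 mm. Now backing off while closing so the −y jaw stays just at the pad, with the grip force capped too low to move the clip.

```bash

python3 -m handwheel '[{"fingers":0.25,"x":0.002,"y":0,"z":0,"spin":0},{"fingers":0.22,"x":0.0035,"y":0,"z":0,"spin":0},{"fingers":0.18,"x":0.0045,"y":0,"z":0,"spin":0},{"fingers":0.14,"x":0.006,"y":0,"z":0,"spin":0},{"fingers":0.1,"x":0.007,"y":0,"z":0,"spin":0},{"fingers":0.06,"x":0.0085,"y":0,"z":0,"spin":0},{"fingers":0.03,"x":0.0095,"y":0,"z":0,"spin":0},{"fingers":0.03,"x":0.0095,"y":0,"z":0,"spin":0},{"fingers":0.03,"x":0.0095,"y":0,"z":0,"spin":0},{"fingers":0.03,"x":0.0095,"y":0,"z":0,"spin":0}]' 11 >/dev/null
python3 - <<'E'
from h import *
feel(6)
p,d=cams.camera('side'); np.save('pics/s10.npy',p)
C=cloud('side',d); L=np.radians(-9.2)
X=C-np.array([.4718,-.2333,0]); A=np.stack([X[...,0]*np.cos(L)+X[...,1]*np.sin(L),-X[...,0]*np.sin(L)+X[...,1]*np.cos(L),C[...,2]],-1)
m=(A[...,0]>-.005)&(A[...,0]<.02)&(abs(A[...,1])<.05)&(A[...,2]>.04)&(A[...,2]<.058); Y=A[m]; o=Y[np.argsort(Y[:,1])]; print((o*1000).round(0).astype(int)[::2].tolist())
E
```

```text
t 22.50 F(cpl) [ 0.09  0.01 -1.88] sd [0.46 0.52 0.37] M [ 0.019  0.006 -0.004] width 48.66 pos mm [  0.31   0.62 128.46] yaw -99.06
[[7, -27, 42], [8, -25, 48], [2, -24, 45], [11, -24, 55], [14, -24, 43], [5, -23, 55], [5, -22, 43], [11, -21, 56], [-1, -20, 42], [3, -17, 43], [-2, -10, 43], [5, -10, 50], [5, -9, 42], [18, -9, 48], [18, -9, 51], [5, -8, 45], [2, -6, 44], [19, -6, 42], [-1, -6, 55], [-1, -5, 47], [17, 5, 58], [0, 12, 44]]
```

No contact now, and the near jaw sits ~4 mm further out than expected, so the swing (tilt) stayed. Shifting back +3 mm and closing further, still capped at 11 N.

```bash

python3 -m handwheel '[{"fingers":0.03,"x":-0.0007,"y":0,"z":0,"spin":0},{"fingers":0.03,"x":-0.0014,"y":0,"z":0,"spin":0},{"fingers":0.03,"x":-0.0021,"y":0,"z":0,"spin":0},{"fingers":0.02,"x":-0.0028,"y":0,"z":0,"spin":0},{"fingers":0.01,"x":-0.003,"y":0,"z":0,"spin":0},{"fingers":0.0,"x":-0.003,"y":0,"z":0,"spin":0},{"fingers":-0.01,"x":-0.003,"y":0,"z":0,"spin":0},{"fingers":-0.02,"x":-0.003,"y":0,"z":0,"spin":0},{"fingers":-0.02,"x":-0.003,"y":0,"z":0,"spin":0},{"fingers":-0.02,"x":-0.003,"y":0,"z":0,"spin":0}]' 11 >/dev/null
python3 - <<'E'
from h import *
feel(6)
p,d=cams.camera('side'); np.save('pics/s11.npy',p)
C=cloud('side',d); L=np.radians(-9.2)
X=C-np.array([.4718,-.2333,0]); A=np.stack([X[...,0]*np.cos(L)+X[...,1]*np.sin(L),-X[...,0]*np.sin(L)+X[...,1]*np.cos(L),C[...,2]],-1)
m=(A[...,0]>-.005)&(A[...,0]<.02)&(abs(A[...,1])<.05)&(A[...,2]>.04)&(A[...,2]<.058); Y=A[m]; o=Y[np.argsort(Y[:,1])]; print((o*1000).round(0).astype(int)[::2].tolist())
E
```

```text
t 23.85 F(cpl) [-0.23 -0.19 -1.64] sd [0.39 0.43 0.57] M [ 0.032  0.009 -0.013] width 45.89 pos mm [  0.28   3.57 128.44] yaw -99.07
[[5, -22, 43], [8, -22, 50], [11, -21, 53], [8, -21, 56], [12, -20, 44], [6, -19, 52], [12, -19, 55], [3, -17, 51], [6, -17, 43], [6, -17, 54], [3, -16, 46], [20, -11, 56], [17, -10, 52], [-2, -9, 49], [18, -8, 54], [-1, -7, 56], [-1, -6, 44], [2, -4, 54], [17, 5, 58], [0, 13, 43], [2, 22, 40]]
```

```bash

python3 -m handwheel '[{"fingers":-0.03,"x":0,"y":0,"z":0,"spin":0},{"fingers":-0.04,"x":0,"y":0,"z":0,"spin":0},{"fingers":-0.05,"x":0,"y":0,"z":0,"spin":0},{"fingers":-0.06,"x":0,"y":0,"z":0,"spin":0},{"fingers":-0.07,"x":0,"y":0,"z":0,"spin":0},{"fingers":-0.08,"x":0,"y":0,"z":0,"spin":0},{"fingers":-0.09,"x":0,"y":0,"z":0,"spin":0},{"fingers":-0.1,"x":0,"y":0,"z":0,"spin":0},{"fingers":-0.1,"x":0,"y":0,"z":0,"spin":0},{"fingers":-0.1,"x":0,"y":0,"z":0,"spin":0}]' 10 >/dev/null
python3 - <<'E'
from h import *
feel(6)
p,d=cams.camera('side'); np.save('pics/s12.npy',p)
C=cloud('side',d); L=np.radians(-9.2)
X=C-np.array([.4718,-.2333,0]); A=np.stack([X[...,0]*np.cos(L)+X[...,1]*np.sin(L),-X[...,0]*np.sin(L)+X[...,1]*np.cos(L),C[...,2]],-1)
m=(A[...,0]>-.005)&(A[...,0]<.02)&(abs(A[...,1])<.05)&(A[...,2]>.04)&(A[...,2]<.058); Y=A[m]; o=Y[np.argsort(Y[:,1])]; print((o*1000).round(0).astype(int)[::2].tolist())
E
```

```text
t 25.20 F(cpl) [-0.03 -1.89 -2.27] sd [0.52 0.53 0.54] M [-0.522  0.016 -0.014] width 42.24 pos mm [  0.26   3.6  128.41] yaw -99.06
[[2, -19, 56], [9, -19, 52], [6, -17, 54], [3, -17, 43], [6, -16, 57], [7, -16, 42], [4, -15, 46], [1, -13, 41], [14, -10, 41], [-2, -9, 53], [15, -8, 44], [2, -7, 52], [-1, -7, 48], [18, -7, 54], [2, -6, 55], [-1, -6, 44], [-1, -4, 54], [1, 17, 40]]
```

The fixed pad is now touched (Fy −1.9 N, Mx −0.52). Following it: the tool goes −y by half of every further closing, still with a low cap.

```bash

python3 -m handwheel '[{"fingers":-0.1,"x":0.0004,"y":0,"z":0,"spin":0},{"fingers":-0.1,"x":0.0008,"y":0,"z":0,"spin":0},{"fingers":-0.11,"x":0.001,"y":0,"z":0,"spin":0},{"fingers":-0.12,"x":0.0012,"y":0,"z":0,"spin":0},{"fingers":-0.13,"x":0.0015,"y":0,"z":0,"spin":0},{"fingers":-0.14,"x":0.0017,"y":0,"z":0,"spin":0},{"fingers":-0.15,"x":0.002,"y":0,"z":0,"spin":0},{"fingers":-0.16,"x":0.0022,"y":0,"z":0,"spin":0},{"fingers":-0.16,"x":0.0022,"y":0,"z":0,"spin":0},{"fingers":-0.16,"x":0.0022,"y":0,"z":0,"spin":0}]' 11 >/dev/null
python3 - <<'E'
from h import *
feel(6)
p,d=cams.camera('side'); np.save('pics/s13.npy',p)
C=cloud('side',d); L=np.radians(-9.2)
X=C-np.array([.4718,-.2333,0]); A=np.stack([X[...,0]*np.cos(L)+X[...,1]*np.sin(L),-X[...,0]*np.sin(L)+X[...,1]*np.cos(L),C[...,2]],-1)
m=(A[...,0]>-.005)&(A[...,0]<.02)&(abs(A[...,1])<.05)&(A[...,2]>.04)&(A[...,2]<.058); Y=A[m]; o=Y[np.argsort(Y[:,1])]; print((o*1000).round(0).astype(int)[::2].tolist())
E
```

```text
t 26.55 F(cpl) [ 0.43  0.21 -1.88] sd [0.4  0.49 0.34] M [ 0.023  0.035 -0.003] width 39.79 pos mm [  0.3    1.41 128.44] yaw -99.06
[[3, -19, 45], [3, -19, 41], [6, -19, 48], [9, -18, 43], [9, -17, 46], [6, -16, 54], [1, -15, 42], [14, -14, 40], [1, -11, 43], [15, -10, 41], [1, -9, 53], [17, -9, 55], [-2, -8, 57], [-2, -8, 53], [2, -7, 55], [19, -6, 42], [19, -5, 45], [-2, 6, 44]]
```

Balanced again, with no lateral force. By the handle geometry the jaw gap is about 20 mm, so contact with both ears is imminent. Closing a little with a 13 N cap, tool almost still.

```bash

python3 -m handwheel '[{"fingers":-0.165,"x":0.0001,"y":0,"z":0,"spin":0},{"fingers":-0.17,"x":0.0002,"y":0,"z":0,"spin":0},{"fingers":-0.175,"x":0.0003,"y":0,"z":0,"spin":0},{"fingers":-0.18,"x":0.0004,"y":0,"z":0,"spin":0},{"fingers":-0.185,"x":0.0005,"y":0,"z":0,"spin":0},{"fingers":-0.19,"x":0.0005,"y":0,"z":0,"spin":0},{"fingers":-0.2,"x":0.0005,"y":0,"z":0,"spin":0},{"fingers":-0.2,"x":0.0005,"y":0,"z":0,"spin":0},{"fingers":-0.2,"x":0.0005,"y":0,"z":0,"spin":0},{"fingers":-0.2,"x":0.0005,"y":0,"z":0,"spin":0}]' 13 >/dev/null
python3 -c "
from h import *
feel(6)"
```

```text
t 27.90 F(cpl) [ 0.04  1.29 -2.11] sd [0.57 0.32 0.65] M [ 0.391  0.004 -0.011] width 37.49 pos mm [  0.28   0.9  128.43] yaw -99.07
```

Now the loose ear is touched first (Fy +1.3 N). Shifting +0.5 mm and squeezing slightly more.

```bash

python3 -m handwheel '[{"fingers":-0.2,"x":-0.0003,"y":0,"z":0,"spin":0},{"fingers":-0.2,"x":-0.0006,"y":0,"z":0,"spin":0},{"fingers":-0.205,"x":-0.0006,"y":0,"z":0,"spin":0},{"fingers":-0.21,"x":-0.0006,"y":0,"z":0,"spin":0},{"fingers":-0.215,"x":-0.0006,"y":0,"z":0,"spin":0},{"fingers":-0.22,"x":-0.0006,"y":0,"z":0,"spin":0},{"fingers":-0.225,"x":-0.0006,"y":0,"z":0,"spin":0},{"fingers":-0.23,"x":-0.0006,"y":0,"z":0,"spin":0},{"fingers":-0.23,"x":-0.0006,"y":0,"z":0,"spin":0},{"fingers":-0.23,"x":-0.0006,"y":0,"z":0,"spin":0}]' 14 >/dev/null
python3 -c "
from h import *
feel(6)"
```

```text
t 29.20 F(cpl) [ 0.04  0.02 -1.9 ] sd [0.45 0.54 0.26] M [ 0.07   0.035 -0.008] width 36.16 pos mm [  0.29   1.48 128.44] yaw -99.07
```

```bash

python3 -m handwheel '[{"fingers":-0.235,"x":0,"y":0,"z":0,"spin":0},{"fingers":-0.24,"x":0,"y":0,"z":0,"spin":0},{"fingers":-0.245,"x":0,"y":0,"z":0,"spin":0},{"fingers":-0.25,"x":0.0001,"y":0,"z":0,"spin":0},{"fingers":-0.255,"x":0.0002,"y":0,"z":0,"spin":0},{"fingers":-0.26,"x":0.0002,"y":0,"z":0,"spin":0},{"fingers":-0.265,"x":0.0003,"y":0,"z":0,"spin":0},{"fingers":-0.27,"x":0.0003,"y":0,"z":0,"spin":0},{"fingers":-0.27,"x":0.0003,"y":0,"z":0,"spin":0},{"fingers":-0.27,"x":0.0003,"y":0,"z":0,"spin":0}]' 16 >/dev/null
python3 -c "
from h import *
feel(6)"
```

```text
t 30.50 F(cpl) [ 0.13  0.37 -2.38] sd [0.38 0.54 0.45] M [0.112 0.021 0.013] width 34.94 pos mm [  0.29   1.19 128.44] yaw -99.07
```

Stalled at 34.9 mm with 16 N on the handles, both ears held, lateral force about 0.3 N. Raising the cap in small steps.

```bash

python3 -m handwheel '[{"fingers":-0.28,"x":0,"y":0,"z":0,"spin":0},{"fingers":-0.285,"x":0,"y":0,"z":0,"spin":0},{"fingers":-0.29,"x":0,"y":0,"z":0,"spin":0},{"fingers":-0.29,"x":0,"y":0,"z":0,"spin":0},{"fingers":-0.29,"x":0,"y":0,"z":0,"spin":0},{"fingers":-0.29,"x":0,"y":0,"z":0,"spin":0},{"fingers":-0.29,"x":0,"y":0,"z":0,"spin":0},{"fingers":-0.29,"x":0,"y":0,"z":0,"spin":0},{"fingers":-0.29,"x":0,"y":0,"z":0,"spin":0},{"fingers":-0.29,"x":0,"y":0,"z":0,"spin":0}]' 18 >/dev/null
python3 -c "
from h import *
feel(4)"
python3 -m handwheel '[{"fingers":-0.29,"x":0,"y":0,"z":0,"spin":0},{"fingers":-0.29,"x":0,"y":0,"z":0,"spin":0},{"fingers":-0.29,"x":0,"y":0,"z":0,"spin":0},{"fingers":-0.29,"x":0,"y":0,"z":0,"spin":0},{"fingers":-0.29,"x":0,"y":0,"z":0,"spin":0},{"fingers":-0.29,"x":0,"y":0,"z":0,"spin":0},{"fingers":-0.29,"x":0,"y":0,"z":0,"spin":0},{"fingers":-0.29,"x":0,"y":0,"z":0,"spin":0},{"fingers":-0.29,"x":0,"y":0,"z":0,"spin":0},{"fingers":-0.29,"x":0,"y":0,"z":0,"spin":0}]' 20 >/dev/null
python3 -c "
from h import *
feel(4)"
```

```text
t 31.70 F(cpl) [-0.34 -0.58 -0.84] sd [0.29 0.11 0.24] M [-0.189  0.019  0.001] width 33.77 pos mm [  0.33   1.18 128.48] yaw -99.06
t 32.90 F(cpl) [-0.19 -0.45 -0.08] sd [0.33 0.75 0.36] M [-0.183  0.018 -0.026] width 33.69 pos mm [  0.31   1.19 128.45] yaw -99.07
```

The loose ear is starting to give (33.7 mm, Fy −0.5 N). Following with small −y shifts and continuing at 20 N.

```bash

python3 -m handwheel '[{"fingers":-0.29,"x":0.0002,"y":0,"z":0,"spin":0},{"fingers":-0.295,"x":0.0003,"y":0,"z":0,"spin":0},{"fingers":-0.3,"x":0.0004,"y":0,"z":0,"spin":0},{"fingers":-0.305,"x":0.0005,"y":0,"z":0,"spin":0},{"fingers":-0.31,"x":0.0006,"y":0,"z":0,"spin":0},{"fingers":-0.315,"x":0.0007,"y":0,"z":0,"spin":0},{"fingers":-0.32,"x":0.0008,"y":0,"z":0,"spin":0},{"fingers":-0.32,"x":0.0008,"y":0,"z":0,"spin":0},{"fingers":-0.32,"x":0.0008,"y":0,"z":0,"spin":0},{"fingers":-0.32,"x":0.0008,"y":0,"z":0,"spin":0}]' 20 >/dev/null
python3 - <<'E'
from h import *
feel(4)
p,d=cams.camera('side'); np.save('pics/s14.npy',p)
C=cloud('side',d); L=np.radians(-9.2)
X=C-np.array([.4718,-.2333,0]); A=np.stack([X[...,0]*np.cos(L)+X[...,1]*np.sin(L),-X[...,0]*np.sin(L)+X[...,1]*np.cos(L),C[...,2]],-1)
m=(A[...,0]>-.015)&(A[...,0]<.02)&(abs(A[...,1])<.05)&(A[...,2]>.052)&(A[...,2]<.068); Y=A[m]; o=Y[np.argsort(Y[:,1])]; print((o*1000).round(0).astype(int).tolist())
E
```

```text
t 34.10 F(cpl) [-0.09 -1.31  0.25] sd [0.41 0.76 0.42] M [-0.282  0.015 -0.02 ] width 32.29 pos mm [  0.28   0.39 128.42] yaw -99.06
[[7, -23, 65], [5, -21, 61], [8, -21, 68], [2, -20, 68], [8, -20, 59], [2, -19, 63], [5, -19, 67], [-1, -19, 67], [5, -18, 63], [2, -18, 59], [3, -18, 55], [9, -17, 54], [6, -16, 54], [6, -15, 68], [13, -14, 59], [19, -12, 61], [10, -12, 65], [-3, -11, 66], [17, -9, 63], [17, -9, 59], [1, -9, 57], [14, -8, 62], [-2, -7, 56], [18, -7, 54], [-1, -6, 59], [12, -1, 62], [16, 0, 65], [0, 1, 66], [13, 1, 64], [0, 2, 61], [20, 3, 59], [20, 3, 62], [17, 3, 59], [2, 10, 67], [3, 13, 61]]
```

The loose ear's top edge now shows at y ≈ 1–2 instead of 5–7, so it is moving in. Continuing with slightly more −y follow.

```bash

python3 -m handwheel '[{"fingers":-0.32,"x":0.0004,"y":0,"z":0,"spin":0},{"fingers":-0.32,"x":0.0007,"y":0,"z":0,"spin":0},{"fingers":-0.325,"x":0.0009,"y":0,"z":0,"spin":0},{"fingers":-0.33,"x":0.0011,"y":0,"z":0,"spin":0},{"fingers":-0.335,"x":0.0013,"y":0,"z":0,"spin":0},{"fingers":-0.34,"x":0.0014,"y":0,"z":0,"spin":0},{"fingers":-0.345,"x":0.0016,"y":0,"z":0,"spin":0},{"fingers":-0.35,"x":0.0018,"y":0,"z":0,"spin":0},{"fingers":-0.35,"x":0.0018,"y":0,"z":0,"spin":0},{"fingers":-0.35,"x":0.0018,"y":0,"z":0,"spin":0}]' 20 >/dev/null
python3 - <<'E'
from h import *
feel(4)
p,d=cams.camera('side'); np.save('pics/s15.npy',p)
C=cloud('side',d); L=np.radians(-9.2)
X=C-np.array([.4718,-.2333,0]); A=np.stack([X[...,0]*np.cos(L)+X[...,1]*np.sin(L),-X[...,0]*np.sin(L)+X[...,1]*np.cos(L),C[...,2]],-1)
m=(A[...,0]>-.015)&(A[...,0]<.02)&(abs(A[...,1]+.001)<.016)&(A[...,2]>.052)&(A[...,2]<.068); Y=A[m]; o=Y[np.argsort(Y[:,1])]; print((o*1000).round(0).astype(int).tolist())
E
```

```text
t 35.35 F(cpl) [-0.44 -0.2  -2.26] sd [0.15 0.22 0.69] M [0.026 0.041 0.012] width 30.57 pos mm [  0.29  -1.39 128.44] yaw -99.06
[[6, -15, 68], [9, -15, 64], [19, -12, 65], [10, -12, 66], [-2, -10, 61], [14, -9, 63], [-2, -9, 65], [18, -8, 55], [17, -8, 62], [18, -7, 58], [-1, -6, 55], [15, -4, 63], [-1, -3, 64], [18, -3, 62], [13, 0, 61], [14, 8, 67], [2, 10, 63], [2, 11, 59]]
```

Fy and Mx are back to zero with only the pliers' weight on the wrist, so the clip has apparently snapped home. Opening the jaws with the tool still and checking the ear.

```bash

python3 -m handwheel '[{"fingers":-0.3,"x":0,"y":0,"z":0,"spin":0},{"fingers":-0.2,"x":0,"y":0,"z":0,"spin":0},{"fingers":-0.1,"x":0,"y":0,"z":0,"spin":0},{"fingers":0.0,"x":0,"y":0,"z":0,"spin":0},{"fingers":0.1,"x":0,"y":0,"z":0,"spin":0},{"fingers":0.18,"x":0,"y":0,"z":0,"spin":0},{"fingers":0.25,"x":0,"y":0,"z":0,"spin":0},{"fingers":0.25,"x":0,"y":0,"z":0,"spin":0},{"fingers":0.25,"x":0,"y":0,"z":0,"spin":0},{"fingers":0.25,"x":0,"y":0,"z":0,"spin":0}]' 10 >/dev/null
python3 - <<'E'
from h import *
feel(4)
p,d=cams.camera('side'); np.save('pics/s16.npy',p)
C=cloud('side',d); L=np.radians(-9.2)
X=C-np.array([.4718,-.2333,0]); A=np.stack([X[...,0]*np.cos(L)+X[...,1]*np.sin(L),-X[...,0]*np.sin(L)+X[...,1]*np.cos(L),C[...,2]],-1)
m=(A[...,0]>-.015)&(A[...,0]<.02)&(abs(A[...,1]+.001)<.03)&(A[...,2]>.045)&(A[...,2]<.068); Y=A[m]; o=Y[np.argsort(Y[:,1])]; print((o*1000).round(0).astype(int).tolist())
s8=np.load('pics/s8.npy')
im=np.hstack([cv2.resize(x[222:272,290:335],None,fx=8.5,fy=8.5,interpolation=cv2.INTER_CUBIC) for x in(s8,p)]); cv2.imwrite('pics/c9.png',im[:,:,::-1])
E
```

```text
t 36.60 F(cpl) [-0.05 -0.11 -1.75] sd [0.08 0.53 0.25] M [ 0.023 -0.004  0.001] width 58.87 pos mm [  0.3   -1.44 128.45] yaw -99.07
[[3, -29, 48], [6, -29, 58], [6, -28, 61], [3, -28, 62], [10, -27, 61], [10, -27, 46], [4, -27, 54], [9, -27, 68], [7, -26, 46], [10, -26, 64], [7, -26, 53], [10, -26, 52], [7, -26, 64], [4, -26, 49], [1, -26, 46], [-2, -26, 46], [4, -25, 64], [7, -25, 67], [7, -25, 48], [4, -24, 55], [2, -23, 48], [11, -22, 54], [16, -14, 66], [1, -11, 65], [1, -11, 62], [4, -11, 61], [1, -10, 50], [1, -10, 57], [17, -10, 60], [2, -9, 46], [-1, -9, 46], [17, -9, 55], [-2, -8, 53], [2, -8, 53], [-2, -8, 60], [5, -8, 52], [18, -7, 51], [-2, -7, 56], [5, -7, 48], [-2, -7, 63], [5, -7, 55], [19, -5, 45], [-1, -4, 47], [12, -4, 64], [-1, -2, 64], [19, 0, 60], [3, 15, 56], [3, 15, 64], [3, 17, 66], [4, 20, 57], [2, 20, 46]]
```

Open vs. closed: the loose ear's top edge stays at y ≈ −2 (was +5 to +7) with the jaws open, so the clip holds shut. Lifting clear and checking how the pliers hang.

```bash

python3 -m handwheel '[{"fingers":0.25,"x":0,"y":-0.003,"z":0,"spin":0},{"fingers":0.25,"x":0,"y":-0.007,"z":0,"spin":0},{"fingers":0.25,"x":0,"y":-0.012,"z":0,"spin":0},{"fingers":0.25,"x":0,"y":-0.018,"z":0,"spin":0},{"fingers":0.25,"x":0,"y":-0.025,"z":0,"spin":0},{"fingers":0.25,"x":0,"y":-0.032,"z":0,"spin":0},{"fingers":0.25,"x":0,"y":-0.037,"z":0,"spin":0},{"fingers":0.25,"x":0,"y":-0.037,"z":0,"spin":0},{"fingers":0.25,"x":0,"y":-0.037,"z":0,"spin":0},{"fingers":0.25,"x":0,"y":-0.037,"z":0,"spin":0}]' 10
python3 - <<'E'
from h import *
feel(3)
p,d=cams.camera('side'); np.save('pics/s17.npy',p); np.save('pics/s17d.npy',d)
L=np.radians(-9.2); o=get_obs()
for nm,dd,e in(('before',np.load('pics/s7d.npy'),np.array([.4718,-.2333,.165])),('now',d,o['ee_pos'])):
    C=cloud('side',dd); X=C-e; A=np.stack([X[...,0]*np.cos(L)+X[...,1]*np.sin(L),-X[...,0]*np.sin(L)+X[...,1]*np.cos(L),X[...,2]],-1)
    for lo,hi in((-.093,-.086),(-.086,-.078),(-.078,-.07),(-.07,-.055)):
        m=(abs(A[...,0])<.022)&(abs(A[...,1])<.045)&(A[...,2]>lo)&(A[...,2]<hi); Y=A[m]*1000
        for s in(-1,1):
            Z=Y[Y[:,1]*s>0]
            if len(Z): print(nm,lo,s,len(Z),'x',Z[:,0].min().round(1),Z[:,0].max().round(1),Z[:,0].mean().round(1),'y',Z[:,1].min().round(1),Z[:,1].max().round(1),Z[:,1].mean().round(1))
s8=np.load('pics/s7.npy')
im=np.hstack([cv2.resize(x[205:275,288:336],None,fx=8,fy=8,interpolation=cv2.INTER_CUBIC) for x in(s8,p)]); cv2.imwrite('pics/c9.png',im[:,:,::-1])
E
```

```text
time_s: 37.65
ee_pos: [0.4717, -0.2347, 0.1651]
eef_rot: [-1.571, 0.0, -1.729]
force: [0.2, -0.2, -1.5]
grip_width: 0.0587
t 37.80 F(cpl) [-0.03  0.15 -2.38] sd [0.38 0.36 0.41] M [ 0.046  0.007 -0.007] width 58.82 pos mm [  0.2   -1.39 165.22] yaw -99.06
before -0.093 1 3 x 0.7 10.3 6.2 y 20.8 23.5 21.9
before -0.086 -1 12 x -0.2 15.9 7.9 y -27.5 -20.1 -24.1
before -0.086 1 5 x -1.1 7.7 3.5 y 14.5 24.0 20.0
before -0.078 -1 8 x 3.2 11.9 7.5 y -27.2 -22.3 -24.5
before -0.078 1 5 x 3.2 6.3 4.9 y 17.1 21.4 19.3
before -0.07 -1 20 x 0.2 12.5 6.7 y -28.1 -19.3 -24.2
before -0.07 1 6 x 2.0 5.8 3.4 y 15.3 20.0 18.2
now -0.093 -1 5 x -0.0 16.0 8.1 y -25.8 -21.1 -23.0
now -0.086 -1 10 x -0.3 12.3 5.3 y -27.9 -19.8 -24.5
now -0.086 1 8 x -0.9 9.3 4.1 y 17.0 23.7 19.7
now -0.078 -1 9 x 2.0 11.3 6.8 y -30.9 -21.6 -25.6
now -0.078 1 3 x 3.2 5.8 4.9 y 19.8 22.3 20.7
now -0.07 -1 16 x 1.3 11.4 6.4 y -27.2 -22.4 -24.6
now -0.07 1 6 x 2.3 4.8 3.0 y 17.1 25.3 21.2
```

View pics/c9.png

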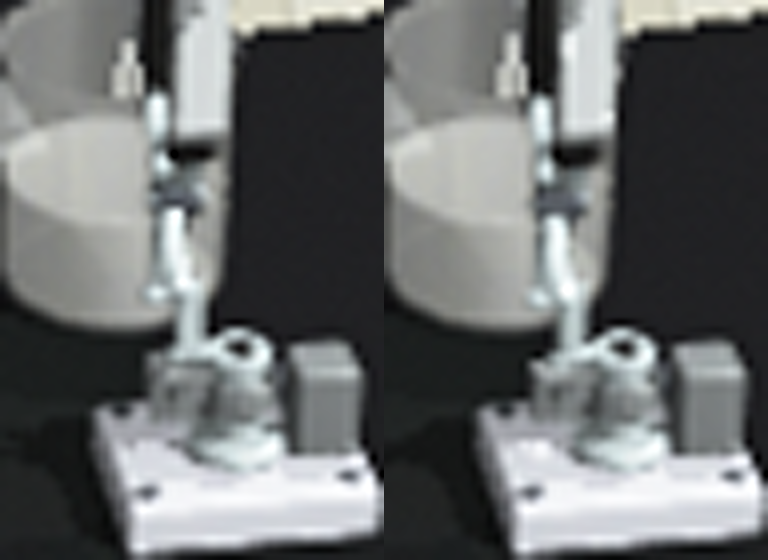

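The pliers hang in the same place in the grip as before (jaw means within 1 mm), and the clip stays shut. Returning along the same path.

```bash

python3 -m handwheel '[{"fingers":0.25,"x":0,"y":-0.02,"z":0,"spin":0},{"fingers":0.25,"x":0,"y":-0.045,"z":-0.015,"spin":0},{"fingers":0.25,"x":0,"y":-0.055,"z":-0.045,"spin":0},{"fingers":0.25,"x":-0.015,"y":-0.055,"z":-0.07,"spin":0},{"fingers":0.25,"x":-0.045,"y":-0.055,"z":-0.085,"spin":0},{"fingers":0.25,"x":-0.08,"y":-0.055,"z":-0.088,"spin":-1},{"fingers":0.25,"x":-0.115,"y":-0.055,"z":-0.09,"spin":-2},{"fingers":0.25,"x":-0.15,"y":-0.055,"z":-0.095,"spin":-4},{"fingers":0.25,"x":-0.185,"y":-0.055,"z":-0.1,"spin":-6},{"fingers":0.25,"x":-0.215,"y":-0.055,"z":-0.103,"spin":-7.8}]' 10
python3 -c "
from h import *
go(.4829,.1023,.2,-91.27)"
```

```text
time_s: 38.85
ee_pos: [0.4038, -0.0046, 0.2206]
eef_rot: [-1.57, 0.0, -1.591]
force: [0.8, -0.5, -1.1]
grip_width: 0.0584
x -0.1085 y 0.0206 z 0.0769 spin 0.10
```

```bash

python3 -m handwheel '[{"fingers":0.25,"x":-0.025,"y":0,"z":0,"spin":0.1},{"fingers":0.25,"x":-0.055,"y":0,"z":0.01,"spin":0.1},{"fingers":0.25,"x":-0.08,"y":0,"z":0.025,"spin":0.1},{"fingers":0.25,"x":-0.1,"y":0,"z":0.045,"spin":0.1},{"fingers":0.25,"x":-0.1085,"y":0,"z":0.065,"spin":0.1},{"fingers":0.25,"x":-0.1085,"y":0.01,"z":0.077,"spin":0.1},{"fingers":0.25,"x":-0.1085,"y":0.03,"z":0.077,"spin":0.1},{"fingers":0.25,"x":-0.1085,"y":0.05,"z":0.077,"spin":0.1},{"fingers":0.25,"x":-0.1085,"y":0.062,"z":0.077,"spin":0.1},{"fingers":0.25,"x":-0.1085,"y":0.062,"z":0.077,"spin":0.1}]' 10
python3 - <<'E'
from h import *
go(.4829,.1023,.0905,-91.27)
p,d=cams.camera('side'); o=get_obs(); C=cloud('side',d)-o['ee_pos']
for lo,hi in((-.098,-.086),(-.086,-.078),(-.078,-.07)):
    m=(abs(C[...,0])<.03)&(abs(C[...,1])<.045)&(C[...,2]>lo)&(C[...,2]<hi); Y=C[m]*1000
    print(lo,Y[np.argsort(Y[:,1])].round(0).astype(int).tolist())
m=C[...,2]+o['ee_pos'][2]
# rim of pocket from side
W=C+o['ee_pos']; k=(abs(W[...,0]-.483)<.035)&(abs(W[...,1]-.102)<.05)&(W[...,2]>.04)&(W[...,2]<.062); Y=W[k]*1000; print('rim',Y[np.argsort(Y[:,1])].round(0).astype(int)[::3].tolist())
E
```

```text
time_s: 39.85
ee_pos: [0.4828, 0.1005, 0.1572]
eef_rot: [-1.573, -0.0, -1.595]
force: [-0.1, -0.3, -1.0]
grip_width: 0.059
x -0.0018 y 0.0667 z 0.0001 spin -0.10
-0.098 [[-5, -29, -88], [4, -28, -91], [4, -27, -87], [20, -27, -98], [8, -27, -91], [-3, -23, -88], [1, 12, -88], [6, 15, -90], [10, 16, -86], [10, 16, -91], [6, 17, -87], [3, 18, -95], [-1, 19, -95]]
-0.086 [[6, -32, -81], [7, -31, -85], [-1, -30, -80], [-1, -30, -85], [4, -28, -82], [8, -26, -80], [-4, 10, -86], [1, 12, -83], [6, 15, -81], [3, 20, -83]]
-0.078 [[2, -32, -76], [-2, -31, -76], [7, -30, -73], [3, -29, -73], [4, -26, -71], [8, -25, -71], [4, 11, -75], [2, 16, -77], [6, 18, -74], [3, 21, -75]]
rim [[473, 53, 46], [478, 56, 44], [486, 57, 51], [494, 57, 41], [474, 57, 52], [490, 58, 45], [471, 59, 47], [475, 60, 46], [495, 61, 43], [496, 62, 46], [468, 64, 45], [497, 66, 48], [502, 70, 54], [503, 73, 61], [469, 77, 43], [498, 80, 46], [503, 83, 56], [504, 87, 58], [499, 95, 47], [500, 98, 49], [472, 100, 53], [507, 107, 57], [466, 109, 58], [468, 115, 59], [477, 128, 52], [486, 131, 44], [499, 133, 50], [491, 135, 46], [467, 136, 58], [484, 137, 42], [501, 140, 42]]
```

Side-camera frame: jaws' centre x ≈ 0.486, pocket centre x ≈ 0.486. In y the jaws' centre is ~0.0955 against the pocket's ~0.098. Shifting +3 mm in y and lowering.

```bash

python3 -m handwheel '[{"fingers":0.25,"x":-0.0015,"y":0,"z":0,"spin":0},{"fingers":0.25,"x":-0.003,"y":0.005,"z":0,"spin":0},{"fingers":0.25,"x":-0.003,"y":0.012,"z":0,"spin":0},{"fingers":0.25,"x":-0.003,"y":0.018,"z":0,"spin":0},{"fingers":0.25,"x":-0.003,"y":0.024,"z":0,"spin":0},{"fingers":0.25,"x":-0.003,"y":0.031,"z":0,"spin":0},{"fingers":0.25,"x":-0.003,"y":0.038,"z":0,"spin":0},{"fingers":0.25,"x":-0.003,"y":0.045,"z":0,"spin":0},{"fingers":0.25,"x":-0.003,"y":0.05,"z":0,"spin":0},{"fingers":0.25,"x":-0.003,"y":0.05,"z":0,"spin":0}]' 10
python3 -c "
from h import *
feel(3)"
```

```text
time_s: 40.9
ee_pos: [0.4832, 0.1035, 0.1077]
eef_rot: [-1.572, -0.0, -1.595]
force: [-0.9, 0.3, -1.4]
grip_width: 0.0586
t 41.05 F(cpl) [ 0.11 -0.09 -1.22] sd [0.2  0.12 0.56] M [ 0.019 -0.041 -0.019] width 58.77 pos mm [-42.15 334.47 108.69] yaw -91.36
```

```bash

python3 -m handwheel '[{"fingers":0.25,"x":0,"y":0.004,"z":0,"spin":0},{"fingers":0.25,"x":0,"y":0.008,"z":0,"spin":0},{"fingers":0.25,"x":0,"y":0.011,"z":0,"spin":0},{"fingers":0.25,"x":0,"y":0.013,"z":0,"spin":0},{"fingers":0.25,"x":0,"y":0.015,"z":0,"spin":0},{"fingers":0.25,"x":0,"y":0.016,"z":0,"spin":0},{"fingers":0.25,"x":0,"y":0.0165,"z":0,"spin":0},{"fingers":0.25,"x":0,"y":0.0165,"z":0,"spin":0},{"fingers":0.25,"x":0,"y":0.0165,"z":0,"spin":0},{"fingers":0.25,"x":0,"y":0.0165,"z":0,"spin":0}]' 10
python3 -c "
from h import *
feel(3)"
```

```text
time_s: 42.05
ee_pos: [0.4841, 0.1036, 0.0925]
eef_rot: [-1.569, 0.0, -1.595]
force: [-0.4, -0.6, 6.2]
grip_width: 0.0586
t 42.20 F(cpl) [ 0.75 -1.45  6.34] sd [0.2  0.03 0.63] M [-0.183 -0.024 -0.013] width 58.63 pos mm [-41.69 334.46  92.54] yaw -91.37
```

Floor contact (+6 N) at ee z 0.0925. The pliers had slipped ~2 mm down in the grip, which matches. Easing up slightly, opening, and rising.

```bash

python3 -m handwheel '[{"fingers":0.25,"x":0,"y":-0.001,"z":0,"spin":0},{"fingers":0.35,"x":0,"y":-0.001,"z":0,"spin":0},{"fingers":0.5,"x":0,"y":-0.001,"z":0,"spin":0},{"fingers":0.8,"x":0,"y":-0.001,"z":0,"spin":0},{"fingers":1,"x":0,"y":-0.001,"z":0,"spin":0},{"fingers":1,"x":0,"y":-0.001,"z":0,"spin":0},{"fingers":1,"x":0,"y":-0.01,"z":0,"spin":0},{"fingers":1,"x":0,"y":-0.03,"z":0,"spin":0},{"fingers":1,"x":0,"y":-0.06,"z":0,"spin":0},{"fingers":1,"x":0,"y":-0.1,"z":0,"spin":0}]' 10
python3 -m handwheel '[{"fingers":1,"x":0,"y":-0.03,"z":-0.01,"spin":0},{"fingers":1,"x":0,"y":-0.05,"z":-0.04,"spin":0},{"fingers":1,"x":0.02,"y":-0.05,"z":-0.07,"spin":0},{"fingers":1,"x":0.06,"y":-0.05,"z":-0.08,"spin":0},{"fingers":1,"x":0.1,"y":-0.05,"z":-0.085,"spin":0},{"fingers":1,"x":0.14,"y":-0.05,"z":-0.09,"spin":0},{"fingers":1,"x":0.18,"y":-0.05,"z":-0.095,"spin":0},{"fingers":1,"x":0.22,"y":-0.05,"z":-0.1,"spin":0},{"fingers":1,"x":0.26,"y":-0.05,"z":-0.1,"spin":0},{"fingers":1,"x":0.26,"y":-0.05,"z":-0.1,"spin":0}]' 10
python3 - <<'E'
from h import *
p,d=cams.camera('side'); t,td=cams.camera('top'); st(); t0=np.load('pics/top0.npy'); s0=np.load('pics/side0.npy')
f=lambda x,h:cv2.resize(x,(int(x.shape[1]*h/x.shape[0]),h),interpolation=cv2.INTER_CUBIC)
A=np.hstack([f(s0[185:240,255:310],280),f(p[185:240,255:310],280),f(t0[180:245,210:420][:, :],280)[:,:1]])
B=np.hstack([f(s0[222:272,290:340],280),f(p[222:272,290:340],280)])
A=np.hstack([f(s0[185:240,255:310],280),f(p[185:240,255:310],280)])
T=f(t[175:250,215:385],250)
w=max(A.shape[1],B.shape[1]); 
im=np.hstack([np.vstack([A[:,:560],B[:,:560]])]); cv2.imwrite('pics/c10.png',im[:,:,::-1])
for nm,(C,n) in dict(top=(cloud('top',td),0),top0=(cloud('top',np.load('pics/top0d.npy')),0)).items():
    m=(abs(C[...,0]-.481)<.05)&(abs(C[...,1]-.1035)<.06)&(C[...,2]>.12)&(C[...,2]<.16); X=C[m]; 
    if len(X): print(nm,len(X),X.min(0).round(3),X.max(0).round(3),X.mean(0).round(3))
C=cloud('side',d); C0=cloud('side',np.load('pics/side0d.npy'))
for X in(C0,C):
    m=(abs(X[...,0]-.484)<.04)&(abs(X[...,1]-.1)<.05)&(X[...,2]>.11)&(X[...,2]<.16); Y=X[m]; print('side handles',len(Y),Y.min(0).round(3),Y.max(0).round(3),Y.mean(0).round(3))
E
```

```text
time_s: 43.2
ee_pos: [0.4828, 0.1035, 0.1927]
eef_rot: [-1.573, -0.0, -1.595]
force: [1.5, -0.4, 1.2]
grip_width: 0.0938
time_s: 44.2
ee_pos: [0.3768, -0.1572, 0.2425]
eef_rot: [-1.571, -0.001, -1.599]
force: [0.0, 0.1, -0.5]
grip_width: 0.094
{'time_s': 44.3, 'qpos': [-0.4784, -0.066, 1.8102, 0.0002, 1.3972, 1.1181], 'ee_pos': [0.3771, -0.1543, 0.2423], 'eef_rot': [-1.5706, 0.0001, -1.5966], 'force': [-0.4258, 0.3405, -0.2816], 'moment': [0.0283, -0.0131, -0.1007], 'grip_width': 0.0939}
top 38 [0.474 0.07  0.122] [0.49  0.132 0.148] [0.482 0.103 0.14 ]
top0 38 [0.473 0.073 0.124] [0.49  0.135 0.149] [0.481 0.104 0.14 ]
side handles 81 [0.477 0.065 0.11 ] [0.496 0.135 0.147] [0.485 0.1   0.129]
side handles 32 [0.478 0.06  0.111] [0.495 0.076 0.148] [0.487 0.069 0.128]
```

View pics/c10.png

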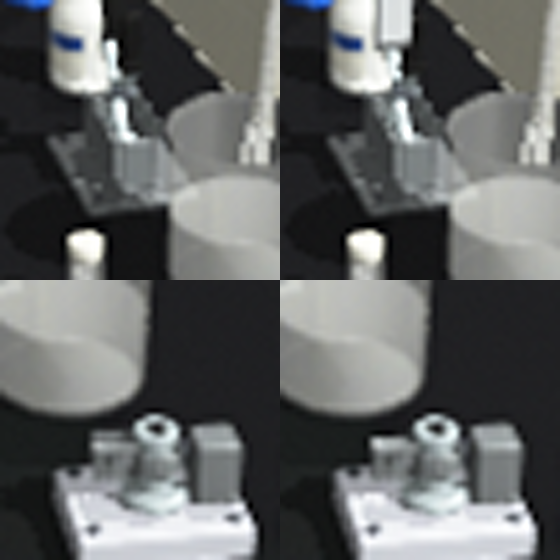

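The picture (left before, right now) shows the pliers upright in the pocket at the same height, 3 mm along y from before. The clip's ears are close together, and the vial has not moved. One numeric check of the ear, then hand in.

```bash
python3 - <<'E'
from h import *
from station import workorder
p,d=cams.camera('side'); L=np.radians(-9.2)
for nm,dd in(('open',np.load('pics/side0d.npy')),('now',d)):
    X=cloud('side',dd)-np.array([.4718,-.2333,0]); A=np.stack([X[...,0]*np.cos(L)+X[...,1]*np.sin(L),-X[...,0]*np.sin(L)+X[...,1]*np.cos(L),X[...,2]],-1)
    m=(A[...,0]>-.012)&(A[...,0]<.014)&(abs(A[...,1])<.03)&(A[...,2]>.05)&(A[...,2]<.07); print(nm,'ear y max/90%',A[m][:,1].max().round(4),np.percentile(A[m][:,1],90).round(4))
workorder.hand_in(); print(get_obs()['time_s'])
E
```

```text
open ear y max/90% 0.0076 0.0055
now ear y max/90% 0.0035 -0.0018
the job is handed in; nothing more can be done
the job is handed in; nothing more can be done
```

I closed the clip with the pliers, put them back upright in their stand and let go of them. The job was handed in at about 44 s of the 67 s allowed; it gave no verdict.

**Squeeze:** I felt for the fixed pad, then closed in small steps with the tool following sideways. The handle force was capped at 20 N at most. The sideways force I read stayed at or below 2 N. I could not measure the force on each ear separately.

**Last checks:**
- **Clip:** when it snapped, the sideways force dropped to zero. In the side camera's depth the loose ear moved in by about 4 to 7 mm. It stayed there after the jaws opened and still did at the end.
- **Pliers:** they stand upright at their original height, about 3 mm along y from where they began. The gripper is open and well clear.
- **Bystanders:** the last picture shows the vial where it was. I did not check the timer and screwdriver again, but the arm never went near them.

**What disagreed:**
- **Fingertip height:** the fingertips looked about 37 mm higher in the camera than the reported tool position implies. I gripped by the camera and by touch.
- **Pliers in the grip:** the pliers swung slightly in the grip while I felt for the pad, and had slipped about 2 mm down by the time they were set back.

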